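Set clay tiles to the line in a banding jig and run its bar down

ROBOT

A 6-joint arm with a two-finger parallel gripper is mounted at the origin on the work surface. World frame = base frame: x ahead of the robot, y to its left, z up, the work surface at z = 0. Lengths are in m, angles in degrees, forces in N, time in s.
With the tool pointing down it reaches from about 0.3 to 0.75 m from the base axis. Payload 8.5 kg.
Tool frame: the origin (TCP) lies on the centre line of the jaws, within the pads' length; the fingertips stand env.tips_ahead ahead of it and the grasp point (between the pads) lies 8 mm behind it (env.tips_ahead is the distance from the TCP to the fingertips, in m); z points along the fingers, y is the direction in which the jaws open and shut (so a half turn about z gives the same grasp; the last joint's range is limited). The gripper opens to 85 mm and grips with 20 to 120 N. Pads are 22 mm wide; open, the fingers measure 114 mm over their backs; the gripper's body (76 mm by 85 mm) begins 54 mm behind the grasp point. The pads swing forward as they close: fully open they stand 13 mm farther back than shut.
Start: joints at [-88.94, 21.807, 74.336, -0, 83.858, -12.336], TCP at [0.127, -0.535, 0.242] pointing down, gripper open.
Joint ranges: [-178.18, 178.18], [-50.72, 133.34], [12.68, 142.11], [-81.47, 261.47], [9.98, 163.14], [-165.26, 165.26]. Speed limits (degrees/s): [136.94, 136.94, 180, 180, 180, 180].

INTERFACE

Orientations are given as a 3x3 rotation matrix whose columns are the frame's x, y, z axes.
In Python, from rig import env gives the robot as it stands.
- The arm moves only by the tool servo_tool, never from a script. Its argument "commands" is a list of rows, each an object with "linear": the shift along the tool's x, y, z in mm, a list of three; "angular": the turn, a rotation vector about the tool's x, y, z in degrees, a list of three; "gripper": the opening, from -1 (shut) to 1 (fully open). In form: [{"linear": [x, y, z], "angular": [rx, ry, rz], "gripper": gripper}, ...]. A call has 1 to 20 rows; each row is the pose to reach, as a shift and turn from the pose commanded when the call began, along the tool's axes at that moment; what a row does not reach only later rows make up. A row lasts 1/10 s, in which the tool goes at most 50 mm and 8.59 degrees, less where a joint would pass 70% of its speed; a pose out of reach is approached as far as the arm can. A call with a gripper value outside its range is refused whole. The fingers move at their own pace and stop on an object; "force" is the grip in N (left out, the last holds). Time passes only in rows, so rows that repeat a pose let the fingers close. It gives the time, the measured TCP pose, the force and the opening at its end, in the units of the state.
- env.observe(): the state, without advancing time (a new reading comes with each control period).
- env.get_image(name): name is "scene" or "top"; returns a dict with "frame" (480x640x3 uint8, blue, green, red), "fx", "fy", "cx", "cy" (pixels), "cam_to_world" (4x4, takes a point from camera to world coordinates). Camera axes: x right, y up, looking along -z (the intrinsics and any distortion apply to the point x, -y, -z); pixel columns grow to the right and rows downward; lengths in m; the calibration is good to about 2 mm. A picture is of the moment at which its call begins. There is no depth.
- env.close_job(): hands the job in, once; it reports no verdict.
Trained networks look in a picture, given as the dict that the camera call returned (one of the last four; its "shot" number tells which), for a name from the list of things; names that differ only in an ending like _2 or _b are one class to them, and where a whole thing is asked for, a point or a joint stands for the part that bears it (a point fixed in the world has none). Each returns a list of dicts, best first, with "confidence" (0 to 1); they miss things now and then, are a little off and sometimes report something else, mostly with a low value. They report only what shows in the picture. A call takes as long as a camera call. They do not tell look-alikes from the thing itself.
- env.trace(picture, query): "pixels" (480x640 bool, what is visible of it) and "extent" ([left, top, right, bottom] in pixels, round what is visible of it).
The state is a dict: "time_s": time; "q": joint angles; "qvel": joint speeds; "joint_efforts": joint torques, N m; "position": TCP position; "tool_rot": TCP orientation; "ft_force": force on the tool from outside, world axes, zero at the start; "wrist_torque": the same for the moment, N m; "grip_width": finger opening in m.
Only numpy, scipy, OpenCV 4.12 (cv2) and the standard library are available. Lean on these libraries where they do the work, as an engineer would, in place of code of your own. Each camera call takes 0.05 s, during which the arm holds its last target.

TASK

Get the banding jig ready for glazing: lay every tile from the ware board on the grey-green base, side by side with their long sides square to the black line, and slide each one away from you under the raised blue bar until its far edge just meets the line - nothing stops it there. Once all the tiles are on the line, turn the orange wing clockwise to run the bar right down until its ratchet slips and has clicked a time or two, then stop and let go. Leave the jar, the knife and the water pot where they are.

Things in the scene. Friction and masses are not known exactly. Their poses are not given: they have to be found in the camera images.
- jig_line (a point): point on the black line (3.4 mm wide) scribed right across the jig's grey-green base, on its top face. Axes: x level and square to the line, away from the robot; y along the line; z up. Nothing stops a tile at the line; there is room for four tiles side by side at a pitch of 78 mm (y = 117, 39, -39, -117 mm)
- jig: the banding jig, fixed, axes as the line's; origin on the table under the line's listed point. Grey-green laminate base 12 mm thick, from y = -235 to +185 mm and from 240 mm before the line (x negative) to 35 mm beyond it. An aluminium bridge spans it 30 mm before the line: posts centred at y = +165 and -215 mm (24 x 20 mm), beam 22 mm wide in x, 50 to 62 mm above the base
- bar_mid (a point): point on the underside of the blue brush bar (18 mm in x, y from -203 to +153 mm, 12 mm high), which hangs level under the bridge's beam, 30 mm before the line. Its underside is 24 mm above the base with the screw at 0 and 15 mm with it right down: tiles slide beneath it but cannot be lowered through it
- wing_grip (a point): centre of the orange wing of the ratchet thumbscrew, on the screw's upright axis over the bridge's right-hand post (30 mm before the line, y = -215 mm), 111 mm above the table. The wing is 60 mm long (this point's x), 16 mm thick (its y) and 26 mm high, 13 mm to either side of this point; a white stripe marks one half of its top. The steel collar with a red mark below it turns with the screw itself
- screw (a joint): turn of the screw, rad, growing clockwise seen from above; it lowers the brush bar 3 mm per rad and ends hard at 3.0 (bar fully down, 1 mm clear of the tiles). Stiff: about 0.05 N m; it stays where it is left. Starts between 0 and 0.6. Turning the wing clockwise turns it, and anticlockwise turns it back
- ratchet (a joint): how far the wing has slipped round on the screw, rad, clockwise from above; 0 at the start. It slips only when the torque on the wing exceeds about 0.22 N m, that is once the screw is at its end; count one click for each 0.3 rad of slip
- tile1_c (a point): one fired clay tile, a flat bar 110 (its x) x 44 (its y) x 14 mm thick, 130 g, with four faint grooves across its top, the same either way round; this point is its centre, 7 mm above its underside. At the start it lies flat on the ware board. May be absent. Orange-terracotta.
- tile2_c (a point): one fired clay tile, a flat bar 110 (its x) x 44 (its y) x 14 mm thick, 130 g, with four faint grooves across its top, the same either way round; this point is its centre, 7 mm above its underside. At the start it lies flat on the ware board. May be absent. Off-white.
- tile3_c (a point): one fired clay tile, a flat bar 110 (its x) x 44 (its y) x 14 mm thick, 130 g, with four faint grooves across its top, the same either way round; this point is its centre, 7 mm above its underside. At the start it lies flat on the ware board. May be absent. Tan.
- tile4_c (a point): one fired clay tile, a flat bar 110 (its x) x 44 (its y) x 14 mm thick, 130 g, with four faint grooves across its top, the same either way round; this point is its centre, 7 mm above its underside. At the start it lies flat on the ware board. May be absent. Pale pink.
- wareboard: the brown ware board that the tiles start on, fixed, 290 x 250 x 8 mm; origin at the centre of its underside
- glaze_jar_c (a point): bystander: blue glaze jar, 64 mm across and 85 mm high, loose; its centre, half-way up
- knife: bystander: a flat-bladed modelling knife lying on the table, loose, 160 mm long along its x, 22 mm wide, wooden handle and steel blade; origin at the middle of its underside
- water_pot_c (a point): bystander: open terracotta water pot, 72 mm across and 75 mm high, loose; its centre, half-way up
Not all that is in view belongs to the job. What is shaped like the part that bears tile3_c but purple or yellow is not meant.

How it is judged:
By the outcome, as a careful person would: the job done as asked, in the order asked, and still so for the second after the job is handed in, with the robot touching nothing.
Of tile1, tile2, tile3, tile4 only 3 to 4 are there at a start; the rules pass over those that are not, and their reading is None.
At some moment in a run one of tile1, tile2, tile3, tile4 may be knocked a few centimetres aside while the robot is not near it.
Once in a run the grip may slacken for a moment while it holds something.
It also fails if it takes over 210 s, if anything falls off the work surface, if the arm or the gripper's body presses on something with over 40 N, if the wrist force passes 120 N, or if a joint passes its speed limit or range.

## Working session

There is one attempt and no reset: what is moved stays moved. The work goes in short steps, Python scripts to look and compute and a tool call to move; the robot and the scene stay as the last step left them, time stands still between calls to the robot, and variables do not carry over. Pictures are saved under pics/ and viewed, and the job is handed in when it is done.

Besides the shell and the picture viewer there is one more tool, called after "Call:" by a JSON object that holds its "api" and its "payload". servo_tool: Moves the arm, as the interface text tells. Its arguments: {"type":"object","properties":{"commands":{"type":"array","items":{"type":"object","properties":{"linear":{"type":"array","items":{"type":"number"}},"angular":{"type":"array","items":{"type":"number"}},"gripper":{"type":"number"}}}},"force":{"type":"number"}},"required":["commands"]}

```bash
ls; mkdir -p pics; python3 - <<'E'
from rig import env
import cv2,numpy as np
print(env.observe(), env.tips_ahead)
for n in("scene","top"):
    p=env.get_image(n); cv2.imwrite(f"pics/{n}0.png",p["frame"]); print({k:v for k,v in p.items() if k!="frame"})
E
```

```text
pics
{'time_s': 0.0, 'q': array([-8.89401419e+01,  2.18406882e+01,  7.43851989e+01,  2.76950783e-04,
        8.38574820e+01, -1.23343422e+01]), 'qvel': array([ 0.00027138,  0.0061191 ,  0.02701505,  0.02103891, -0.08920829,
        0.01220287]), 'joint_efforts': array([ 1.62323697e-03, -4.48458695e+01, -2.31280535e+01, -1.31484830e-04,
        4.66344340e-03,  1.14839168e-05]), 'position': array([ 0.12741428, -0.5347526 ,  0.24171197]), 'tool_rot': array([[ 9.72799456e-01,  2.31648912e-01, -2.21091320e-05],
       [ 2.31648698e-01, -9.72798419e-01,  1.45490409e-03],
       [ 3.15519220e-04, -1.42045145e-03, -9.99998941e-01]]), 'ft_force': array([ 0.35398424,  0.20631358, -0.15592159]), 'wrist_torque': array([0.00595488, 0.04929471, 0.01081842]), 'grip_width': 0.0849639198689725} 0.011
{'fx': 555.1641517651557, 'fy': 555.1641517651557, 'cx': 319.38687886037, 'cy': 241.09326139835466, 'cam_to_world': array([[ 0.60528742, -0.47829809,  0.63628459,  1.54842277],
       [ 0.79581372,  0.34599773, -0.49695684, -0.84274177],
       [ 0.01754048,  0.80716572,  0.59006426,  1.04495673],
       [ 0.        ,  0.        ,  0.        ,  1.        ]]), 'shot': 1}
{'fx': 495.5247666813281, 'fy': 495.5247666813281, 'cx': 327.11019016252527, 'cy': 236.52620695762596, 'cam_to_world': array([[ 0.01993692,  0.99672962, -0.0783108 ,  0.41894697],
       [-0.99935311,  0.02221163,  0.02828437, -0.02134532],
       [ 0.02993128,  0.07769624,  0.99652768,  1.279625  ],
       [ 0.        ,  0.        ,  0.        ,  1.        ]]), 'shot': 2}
```

View pics/scene0.png

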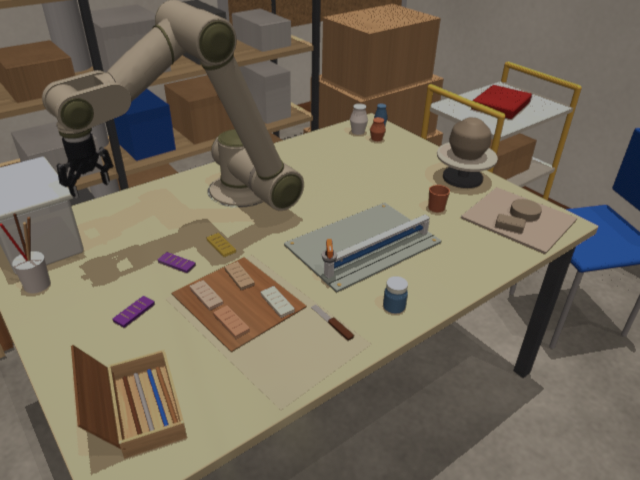

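View pics/top0.png

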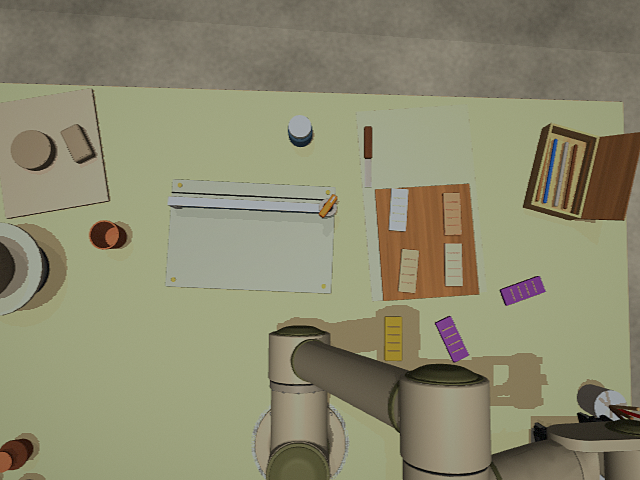

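The tiles show in the top view at (398,210), (452,213), (409,270) and (453,265), all on the brown board. The look-alikes are off the board: purple at (522,290) and (452,339), yellow at (393,338). The jig line is at about row 197 and the wing at (328,206).

```bash
cat > h.py <<'E'
from rig import env
import cv2,numpy as np
def ray(p,u,v):
    T=p["cam_to_world"]; d=np.array([(u-p["cx"])/p["fx"],-(v-p["cy"])/p["fy"],-1.]); return T[:3,3],T[:3,:3]@d
def onz(p,u,v,z):
    o,d=ray(p,u,v); return o+d*(z-o[2])/d[2]
def proj(p,X):
    T=p["cam_to_world"]; c=T[:3,:3].T@(np.asarray(X,float)-T[:3,3]); return np.array([p["cx"]-p["fx"]*c[0]/c[2]*1, p["cy"]+p["fy"]*c[1]/c[2]])
def tri(p1,a,p2,b):
    o1,d1=ray(p1,*a);o2,d2=ray(p2,*b); d1=d1/np.linalg.norm(d1);d2=d2/np.linalg.norm(d2)
    s=np.linalg.lstsq(np.stack([d1,-d2],1),o2-o1,rcond=None)[0]
    A=o1+d1*s[0];B=o2+d2*s[1]; return (A+B)/2,np.linalg.norm(A-B)
def cen(m):
    r=cv2.minAreaRect(cv2.findNonZero(m.astype(np.uint8))); return r
E
cat > look.py <<'E'
from h import *
import sys
t=env.get_image("top"); s=env.get_image("scene")
names=sys.argv[2:] or ["tile1_c","tile2_c","tile3_c","tile4_c","wing_grip","glaze_jar_c","knife","water_pot_c","jig","wareboard","bar_mid"]
vis={"top":t["frame"].copy(),"scene":s["frame"].copy()}
for n in names:
    for k,p in(("top",t),("scene",s)):
        for d in env.trace(p,n)[:6]:
            m=d["pixels"]; r=cen(m); print(n,k,round(d["confidence"],2),np.round(r[0],1),np.round(r[1],1),round(r[2],1),"mean bgr",p["frame"][m].mean(0).round())
            cv2.polylines(vis[k],[cv2.boxPoints(r).astype(int)],True,(0,0,255),1)
for k in vis: cv2.imwrite(f"pics/{k}_{sys.argv[1]}.png",vis[k])
E
python3 look.py a
```

```text
tile1_c top 0.73 [250.9 236.1] [168.9 108.7] 2.4 mean bgr [145. 159. 155.]
tile1_c top 0.62 [452.  213.8] [42.2 19.5] 87.9 mean bgr [ 88. 123. 153.]
tile1_c scene 0.61 [395.5 294.7] [23.1 36.3] 8.1 mean bgr [103.  97.  89.]
tile2_c top 0.8 [398.3 209.5] [17.6 42.8] 3.8 mean bgr [163. 164. 159.]
tile2_c scene 0.91 [276.4 302. ] [35.6 18.1] 49.8 mean bgr [132. 147. 152.]
tile2_c scene 0.52 [329.  248.5] [17.  8.] 90.0 mean bgr [ 53.  85. 131.]
tile3_c top 0.78 [451.7 338.7] [44.6 18. ] 64.2 mean bgr [125.  67. 117.]
tile3_c top 0.75 [394.  338.5] [45. 18.] 90.0 mean bgr [ 48. 127. 149.]
tile3_c top 0.71 [408.6 270.5] [18.8 43.3] 5.2 mean bgr [113. 146. 156.]
tile3_c top 0.68 [522.3 290.3] [18.1 43.4] 69.8 mean bgr [119.  61. 111.]
tile3_c scene 0.92 [133.8 311.3] [14.4 43.2] 52.8 mean bgr [101.  52.  95.]
tile3_c scene 0.84 [239.3 276. ] [31.4 15.5] 50.2 mean bgr [ 91. 117. 144.]
tile3_c scene 0.68 [176.7 263.2] [36.  16.9] 21.8 mean bgr [104.  69. 105.]
tile3_c scene 0.56 [221.  244.5] [29.  13.4] 45.0 mean bgr [ 47. 106. 128.]
tile4_c top 0.92 [453.1 264. ] [42.8 18.2] 87.3 mean bgr 
[... 958 characters left out ...]
 14.] 90.0 mean bgr [ 69.  89. 118.]
water_pot_c scene 0.25 [377.3 246.1] [ 8.1 97.2] 65.9 mean bgr [78. 63. 50.]
jig top 0.9 [251.3 235.9] [169.9 108.7] 2.5 mean bgr [145. 159. 155.]
jig top 0.46 [408.5 270.9] [19.3 44. ] 3.7 mean bgr [112. 145. 156.]
jig top 0.28 [451.8 213.8] [42.1 19.6] 88.0 mean bgr [ 88. 123. 153.]
jig scene 0.94 [363.1 245.2] [ 66.1 145.7] 67.2 mean bgr [116. 124. 123.]
wareboard top 0.89 [427.1 241.4] [112.3  96.9] 85.6 mean bgr [ 54.  93. 138.]
wareboard scene 0.66 [238.6 299.9] [ 83.5 108.4] 58.4 mean bgr [ 60.  89. 129.]
bar_mid top 0.41 [408.2 270.5] [18.  43.3] 5.5 mean bgr [114. 147. 157.]
bar_mid scene 0.65 [377.7 245.9] [ 6.8 96.3] 66.0 mean bgr [75. 56. 41.]
```

```bash
python3 - <<'E'
import cv2
a=cv2.imread("pics/top0.png"); cv2.imwrite("pics/zj.png",cv2.resize(a[170:300,160:345],None,fx=4.3,fy=4.3,interpolation=cv2.INTER_CUBIC))
a=cv2.imread("pics/scene0.png"); cv2.imwrite("pics/zs.png",cv2.resize(a[195:290,280:445],None,fx=4.8,fy=4.8,interpolation=cv2.INTER_CUBIC))
a=cv2.imread("pics/top0.png"); cv2.imwrite("pics/zt.png",cv2.resize(a[175:305,365:485],None,fx=4.5,fy=4.5,interpolation=cv2.INTER_CUBIC))
E
```

```text
(no output)
```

View pics/zj.png

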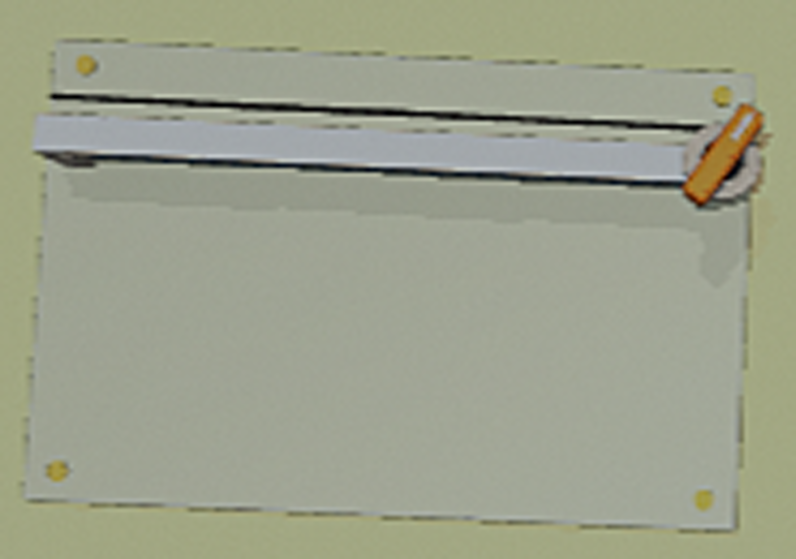

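View pics/zs.png

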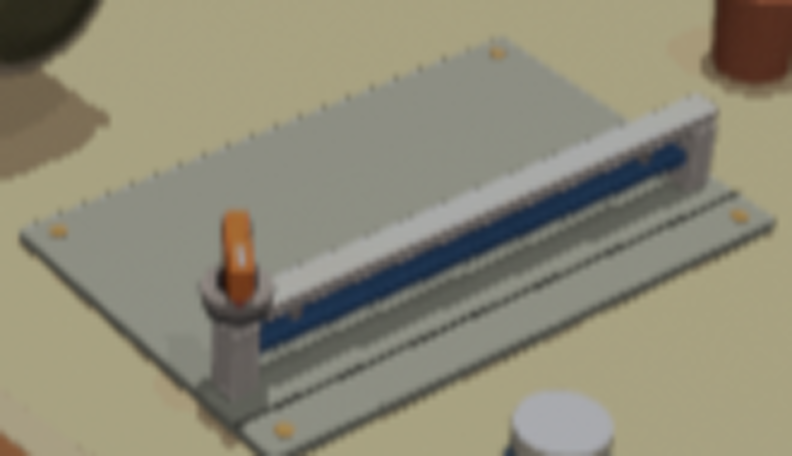

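View pics/zt.png

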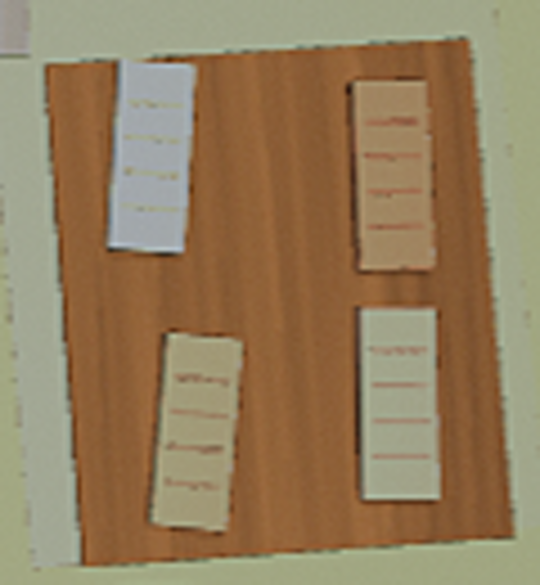

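```bash
cat > jig.py <<'E'
from h import *
from scipy.optimize import least_squares
t=env.get_image("top"); s=env.get_image("scene")
J={ 'far_l':(35,185),'far_r':(35,-235),'near_r':(-240,-235),'near_l':(-240,185),'ll':(0,185),'lr':(0,-235)}
obs=[(t,'far_l',(172.8,179.3)),(t,'far_r',(335.6,187)),(t,'near_r',(331.4,293.3)),(t,'near_l',(165.8,286)),(t,'ll',(171.6,192.1)),
(s,'near_r',(284.6,244.2)),(s,'near_l',(385.8,203.3)),(s,'far_l',(441.5,241.3)),(s,'lr',(330,283.5)),(s,'ll',(433.8,235))]
def W(q,n):
    x,y=np.array(J[n])/1000; c,sn=np.cos(q[2]),np.sin(q[2]); return [q[0]+c*x-sn*y,q[1]+sn*x+c*y,q[3]]
for sel in (obs,obs[:5],obs[5:]):
    fix= sel is not obs
    f=lambda q:np.concatenate([proj(p,W([*q[:3],0.012 if fix else q[3]],n))-u for p,n,u in sel])
    r=least_squares(f,[0.5,0.1,0,0.012],loss='soft_l1'); q=r.x
    print(q[:2],np.degrees(q[2]),q[3]); print(r.fun.reshape(-1,2).round(1).tolist())
E
python3 jig.py
python3 - <<'E'
from h import *
t=env.get_image("top"); s=env.get_image("scene")
for n,a,b in (("white",(398.3,209.5),(276.4,302)),("tan",(408.6,270.5),(239.3,276)),("pink",(453.1,264),(205.6,294.9)),("orange",(452,213.8),(232,320)),("wing",(328.6,205.6),(329.3,247.5)),("jar",(300,130.5),(395.5,295)),("knife",(368,156),(332.6,322)),("pot",(107.5,234),(438.4,199))):
    print(n,tri(t,a,s,b),onz(t,*a,0.022),onz(s,*b,.022))
E
```

```text
[0.62000106 0.15968429] -1.3137746094346148 0.008842975977262316
[[-0.5, -0.6], [-0.3, -0.5], [-0.6, -0.4], [-0.8, -0.0], [-0.2, 0.0], [-1.4, -0.7], [-1.8, -0.2], [-0.2, -0.1], [-1.0, 1.0], [-0.4, 1.0]]
[0.61895432 0.15796246] -1.322364190161351 0.012
[[-0.1, -0.5], [0.4, -0.3], [0.1, 0.1], [-0.5, 0.4], [0.1, 0.2]]
[0.6235364  0.16030908] -1.3106919847113379 0.012
[[-0.6, -1.1], [-0.9, -0.6], [0.9, -0.4], [-0.1, 0.7], [0.6, 0.6]]
white (array([ 0.59242934, -0.24011982,  0.01407986]), np.float64(0.00046048590277188254)) [ 0.59147407 -0.23856213  0.022     ] [ 0.59962905 -0.24492739  0.022     ]
tan (array([ 0.43656283, -0.26652683,  0.01450663]), np.float64(0.0028492287067765605)) [ 0.43566486 -0.26626754  0.022     ] [ 0.44567358 -0.26968678  0.022     ]
pink (array([ 0.45462721, -0.38247375,  0.01550974]), np.float64(0.00039312591426783573)) [ 0.45454926 -0.38044905  0.022     ] [ 0.46137202 -0.38551503  0.022     ]
orange (array([ 0.58506959, -0.37667543,  0.01926109]), np.float64(0.003946819830057426)) [ 0.58364281 -0.37759022  0.022     ] [ 0.58903659 -0.37646156  0.022     ]
wing (array([ 0.58476429, -0.05568578,  0.11428887]), np.float64(0.002008169461275786)) [ 0.59724065 -0.05927071  0.022     ] [0.48979317 0.02330177 0.022     ]
jar (array([0.78539039, 0.01830717, 0.04259911]), np.float64(0.0010380408203199544)) [0.79114216 0.0185573  0.022     ] [0.76994747 0.03650309 0.022     ]
knife (array([ 0.73458682, -0.15913295,  0.00383626]), np.float64(0.0037469505901500076)) [ 0.72896247 -0.15863608  0.022     ] [ 0.74979874 -0.16951466  0.022     ]
pot (array([0.50970043, 0.48692198, 0.03977138]), np.float64(0.002653112607007964)) [0.51183808 0.49537313 0.022     ] [0.49100834 0.50883958 0.022     ]
```

```bash
cat > tiles.py <<'E'
from h import *
import sys
def tiles(t,z=0.022):
    out=[]
    for n in ("tile1_c","tile2_c","tile3_c","tile4_c"):
        for d in env.trace(t,n):
            r=cen(d["pixels"]); w,l=sorted(r[1])
            if not(14<w<24 and 36<l<50): continue
            hsv=cv2.cvtColor(t["frame"],cv2.COLOR_BGR2HSV)[d["pixels"]].mean(0)
            b=np.array([onz(t,*q,z)[:2] for q in cv2.boxPoints(r)])
            e=[b[1]-b[0],b[2]-b[1]]; L=max(e,key=np.linalg.norm); S=min(e,key=np.linalg.norm)
            if L[0]<0:L=-L
            out.append((n,round(d["confidence"],2),b.mean(0),np.degrees(np.arctan2(L[1],L[0])),np.linalg.norm(L)*1e3,np.linalg.norm(S)*1e3,hsv.round()))
    return out
if __name__=="__main__":
    t=env.get_image("top")
    for o in tiles(t): print(o[0],o[1],o[2].round(4),"yaw",o[3].round(1),"LxW",o[4].round(),o[5].round(),"hsv",o[6])
E
python3 tiles.py
cat > go.py <<'E'
# go.py x y z yaw(deg of tool x axis): prints the row for current pose
from h import *
import sys
from scipy.spatial.transform import Rotation as R
o=env.observe(); x,y,z,yaw=map(float,sys.argv[1:5]); c,s=np.cos(np.radians(yaw)),np.sin(np.radians(yaw))
T=np.array([[c,s,0],[s,-c,0],[0,0,-1.]]); A=o["tool_rot"]
print("now",o["position"].round(4),"yaw",np.degrees(np.arctan2(A[1,0],A[0,0])).round(2),"t",round(o["time_s"],2),"f",o["ft_force"].round(1),"w",round(o["grip_width"]*1e3,1))
print("linear",(A.T@(np.array([x,y,z])-o["position"])*1e3).round(1).tolist(),"angular",np.degrees(R.from_matrix(A.T@T).as_rotvec()).round(2).tolist())
E
python3 go.py 0.400 -0.268 0.12 -5
```

```text
tile1_c 0.88 [ 0.5846 -0.3776] yaw -0.1 LxW 106.0 47.0 hsv [ 16. 107. 156.]
tile2_c 0.9 [ 0.5911 -0.2385] yaw -3.0 LxW 109.0 46.0 hsv [ 88.  18. 168.]
tile3_c 0.76 [ 0.3912 -0.5576] yaw -70.2 LxW 112.0 43.0 hsv [135. 138. 125.]
tile3_c 0.7 [ 0.436  -0.2654] yaw -4.7 LxW 109.0 46.0 hsv [ 24.  71. 157.]
tile3_c 0.64 [ 0.2662 -0.3773] yaw 24.9 LxW 113.0 47.0 hsv [130. 129. 130.]
tile3_c 0.64 [ 0.2656 -0.2305] yaw 0.6 LxW 109.0 46.0 hsv [ 23. 172. 149.]
tile4_c 0.61 [ 0.4547 -0.3802] yaw -0.1 LxW 107.0 47.0 hsv [ 30.  48. 159.]
now [ 0.1274 -0.535   0.2423] yaw 13.4 t 1.75 f [ 0.4 -1.1  0.4] w 85.3
linear [327.0, -196.6, 122.3] angular [0.0, 0.0, 18.4]
```

```bash
python3 go.py 0.399 -0.2624 0.12 -4.7
```

```text
now [ 0.1274 -0.535   0.2423] yaw 13.4 t 1.75 f [ 0.4 -1.1  0.4] w 85.3
linear [327.4, -202.3, 122.3] angular [0.0, 0.0, 18.1]
```

Call:
{"api": "servo_tool", "payload": {"commands": [{"linear": [160,-100,60],"angular": [0,0,9],"gripper": 0.6},{"linear": [327,-202,122],"angular": [0,0,18.1],"gripper": 0.6},{"linear": [327,-202,122],"angular": [0,0,18.1],"gripper": 0.6},{"linear": [327,-202,122],"angular": [0,0,18.1],"gripper": 0.6},{"linear": [327,-202,122],"angular": [0,0,18.1],"gripper": 0.6},{"linear": [327,-202,122],"angular": [0,0,18.1],"gripper": 0.6},{"linear": [327,-202,122],"angular": [0,0,18.1],"gripper": 0.6},{"linear": [327,-202,122],"angular": [0,0,18.1],"gripper": 0.6},{"linear": [327,-202,122],"angular": [0,0,18.1],"gripper": 0.6},{"linear": [327,-202,122],"angular": [0,0,18.1],"gripper": 0.6},{"linear": [327,-202,122],"angular": [0,0,18.1],"gripper": 0.6},{"linear": [327,-202,122],"angular": [0,0,18.1],"gripper": 0.6},{"linear": [327,-202,122],"angular": [0,0,18.1],"gripper": 0.6},{"linear": [327,-202,122],"angular": [0,0,18.1],"gripper": 0.6}], "force": 50}}

```text
time_s: 3.15
position: [0.3983, -0.2634, 0.1205]
tool_rot: [[0.997, -0.083, 0.0], [-0.083, -0.997, -0.0], [0.0, 0.0, -1.0]]
ft_force: [0.1, -0.1, -0.0]
grip_width: 0.0684
```

```bash
python3 go.py 0.399 -0.2624 0.022 -4.7; python3 - <<'E'
from h import *
t=env.get_image("top"); s=env.get_image("scene")
cv2.imwrite("pics/c1.png",np.hstack([cv2.resize(t["frame"][170:360,300:500],(400,380)),cv2.resize(s["frame"][180:370,150:350],(400,380))]))
E
```

```text
now [ 0.3983 -0.2634  0.1205] yaw -4.78 t 3.15 f [ 0.1 -0.1 -0. ] w 68.4
linear [0.6, -1.1, 98.5] angular [0.02, -0.02, -0.08]
```

View pics/c1.png

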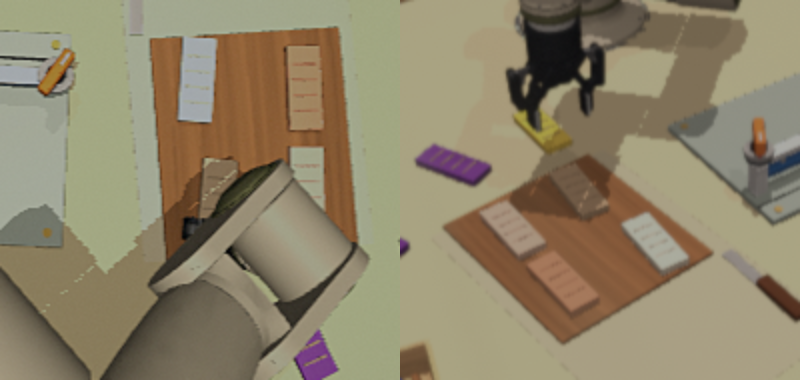

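The gripper is over the rear end of the tan tile, with clear room around it. I'll descend and grip.

Call:
{"api": "servo_tool", "payload": {"commands": [{"linear": [0.5,-1,40],"angular": [0,0,0],"gripper": 0.6},{"linear": [0.5,-1,75],"angular": [0,0,0],"gripper": 0.6},{"linear": [0.5,-1,90],"angular": [0,0,0],"gripper": 0.6},{"linear": [0.5,-1,98],"angular": [0,0,0],"gripper": 0.6},{"linear": [0.5,-1,98],"angular": [0,0,0],"gripper": 0.6},{"linear": [0.5,-1,98],"angular": [0,0,0],"gripper": 0.0},{"linear": [0.5,-1,98],"angular": [0,0,0],"gripper": -0.2},{"linear": [0.5,-1,98],"angular": [0,0,0],"gripper": -0.3},{"linear": [0.5,-1,98],"angular": [0,0,0],"gripper": -0.3},{"linear": [0.5,-1,98],"angular": [0,0,0],"gripper": -0.3}], "force": 50}}

```text
time_s: 4.25
position: [0.3997, -0.2622, 0.0236]
tool_rot: [[0.997, -0.082, 0.002], [-0.082, -0.997, -0.002], [0.002, 0.002, -1.0]]
ft_force: [-0.6, 1.1, 5.2]
grip_width: 0.0429
```

```bash
python3 go.py 0.399 -0.2624 0.022 -4.7; python3 - <<'E'
from h import *
t=env.get_image("top"); s=env.get_image("scene")
cv2.imwrite("pics/c2.png",np.hstack([cv2.resize(t["frame"][170:360,300:500],(400,380)),cv2.resize(s["frame"][220:340,180:300],(400,380))]))
E
```

```text
now [ 0.3997 -0.2622  0.0236] yaw -4.71 t 4.25 f [-0.6  1.1  5.2] w 42.9
linear [-0.7, 0.2, 1.6] angular [0.1, -0.1, -0.01]
```

View pics/c2.png

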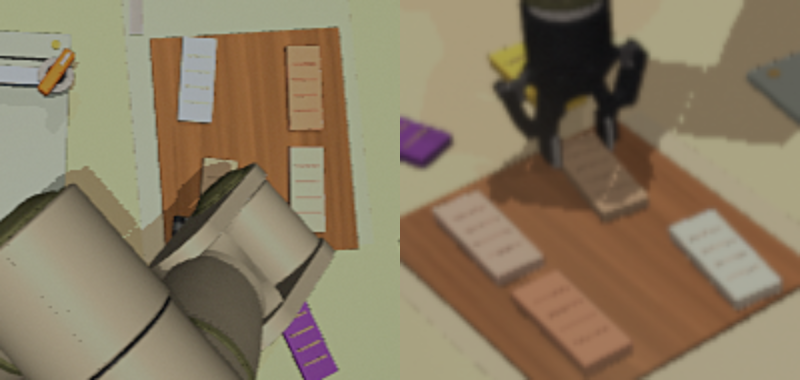

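```bash
python3 go.py 0.4697 0.2785 0.080 -1.32
```

```text
now [ 0.3997 -0.2622  0.0236] yaw -4.7 t 4.35 f [-0.9  0.3  5.9] w 42.2
linear [25.5, -544.6, -57.3] angular [0.1, -0.1, -3.38]
```

Call:
{"api": "servo_tool", "payload": {"commands": [{"linear": [0,0,-20],"angular": [0,0,0],"gripper": -0.3},{"linear": [0,0,-45],"angular": [0,0,0],"gripper": -0.3},{"linear": [1,-20,-58],"angular": [0,0,0],"gripper": -0.3},{"linear": [3,-60,-58],"angular": [0,0,-1],"gripper": -0.3},{"linear": [5,-100,-58],"angular": [0,0,-1],"gripper": -0.3},{"linear": [7,-140,-58],"angular": [0,0,-2],"gripper": -0.3},{"linear": [9,-185,-58],"angular": [0,0,-2],"gripper": -0.3},{"linear": [11,-230,-58],"angular": [0,0,-3],"gripper": -0.3},{"linear": [13,-275,-58],"angular": [0,0,-3.4],"gripper": -0.3},{"linear": [15,-320,-58],"angular": [0,0,-3.4],"gripper": -0.3},{"linear": [17,-365,-58],"angular": [0,0,-3.4],"gripper": -0.3},{"linear": [19,-410,-58],"angular": [0,0,-3.4],"gripper": -0.3},{"linear": [21,-455,-58],"angular": [0,0,-3.4],"gripper": -0.3},{"linear": [23,-495,-58],"angular": [0,0,-3.4],"gripper": -0.3},{"linear": [25,-525,-58],"angular": [0,0,-3.4],"gripper": -0.3},{"linear": [25.5,-540,-58],"angular": [0,0,-3.4],"gripper": -0.3},{"linear": [25.5,-544.5,-58],"angular": [0,0,-3.4],"gripper": -0.3},{"linear": [25.5,-544.5,-58],"angular": [0,0,-3.4],"gripper": -0.3}], "force": 50}}

```text
time_s: 6.15
position: [0.4692, 0.2783, 0.0804]
tool_rot: [[1.0, -0.023, -0.0], [-0.023, -1.0, -0.0], [-0.0, 0.0, -1.0]]
ft_force: [0.3, -1.1, -1.2]
grip_width: 0.042
```

```bash
python3 go.py 0.4697 0.2785 0.029 -1.32; python3 - <<'E'
from h import *
t=env.get_image("top"); s=env.get_image("scene")
cv2.imwrite("pics/c3.png",np.hstack([cv2.resize(t["frame"][160:310,150:350],(400,300)),cv2.resize(s["frame"][180:300,280:450],(400,300))]))
E
```

```text
now [0.4692 0.2783 0.0804] yaw -1.3 t 6.15 f [ 0.3 -1.1 -1.2] w 42.0
linear [0.5, -0.2, 51.4] angular [0.01, 0.01, 0.02]
```

View pics/c3.png

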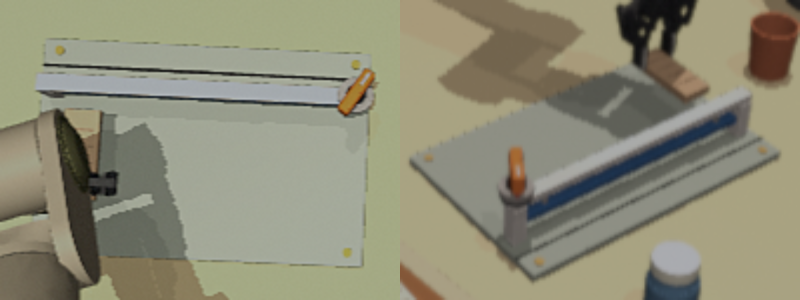

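Call:
{"api": "servo_tool", "payload": {"commands": [{"linear": [0.5,0,20],"angular": [0,0,0],"gripper": -0.3},{"linear": [0.5,0,38],"angular": [0,0,0],"gripper": -0.3},{"linear": [0.5,0,46],"angular": [0,0,0],"gripper": -0.3},{"linear": [0.5,0,50],"angular": [0,0,0],"gripper": -0.3},{"linear": [0.5,0,52],"angular": [0,0,0],"gripper": -0.3},{"linear": [0.5,0,52],"angular": [0,0,0],"gripper": -0.3}]}}

```text
time_s: 6.85
position: [0.4701, 0.2786, 0.0287]
tool_rot: [[1.0, -0.023, 0.001], [-0.023, -1.0, 0.0], [0.001, -0.0, -1.0]]
ft_force: [0.0, 0.8, -2.0]
grip_width: 0.0423
```

```bash
python3 go.py 0.5297 0.277 0.029 -1.32; python3 - <<'E'
from h import *
t=env.get_image("top"); s=env.get_image("scene")
cv2.imwrite("pics/c4.png",np.hstack([cv2.resize(t["frame"][170:260,150:270],(400,300)),cv2.resize(s["frame"][180:270,350:470],(400,300))]))
E
```

```text
now [0.4701 0.2786 0.0287] yaw -1.32 t 6.85 f [ 0.   0.8 -2. ] w 42.3
linear [59.6, 0.2, -0.3] angular [-0.01, -0.03, -0.0]
```

View pics/c4.png

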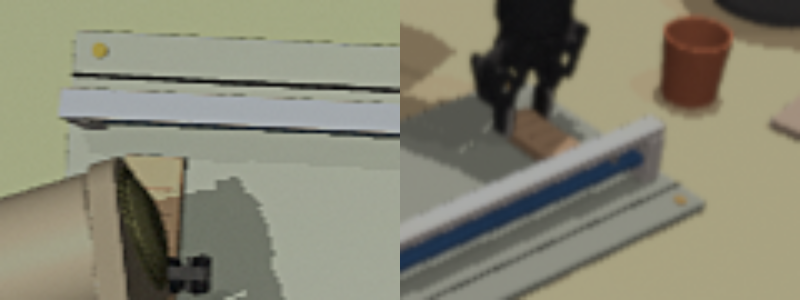

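Call:
{"api": "servo_tool", "payload": {"commands": [{"linear": [3,0,0.5],"angular": [0,0,0],"gripper": -0.3},{"linear": [9,0,0.5],"angular": [0,0,0],"gripper": -0.3},{"linear": [16,0,0.5],"angular": [0,0,0],"gripper": -0.3},{"linear": [24,0,0.5],"angular": [0,0,0],"gripper": -0.3},{"linear": [32,0,0.5],"angular": [0,0,0],"gripper": -0.3},{"linear": [40,0,0.5],"angular": [0,0,0],"gripper": -0.3},{"linear": [47,0,0.5],"angular": [0,0,0],"gripper": -0.3},{"linear": [52,0,0.5],"angular": [0,0,0],"gripper": -0.3},{"linear": [55,0,0.5],"angular": [0,0,0],"gripper": -0.3},{"linear": [56,0,0.5],"angular": [0,0,0],"gripper": -0.3},{"linear": [56,0,0.5],"angular": [0,0,0],"gripper": -0.3}]}}

```text
time_s: 8.05
position: [0.5259, 0.2775, 0.0278]
tool_rot: [[1.0, -0.023, 0.0], [-0.023, -1.0, 0.0], [0.0, -0.0, -1.0]]
ft_force: [0.8, 0.7, -2.4]
grip_width: 0.0426
```

```bash
python3 go.py 0.5297 0.277 0.029 -1.32; python3 - <<'E'
from h import *
t=env.get_image("top"); s=env.get_image("scene")
cv2.imwrite("pics/c5.png",np.hstack([cv2.resize(t["frame"][170:230,150:230],(400,300),interpolation=cv2.INTER_NEAREST),cv2.resize(s["frame"][205:265,370:450],(400,300),interpolation=cv2.INTER_NEAREST)]))
E
```

```text
now [0.5259 0.2775 0.0278] yaw -1.3 t 8.05 f [ 0.8  0.7 -2.4] w 42.6
linear [3.8, 0.4, -1.2] angular [-0.0, -0.01, 0.02]
```

View pics/c5.png

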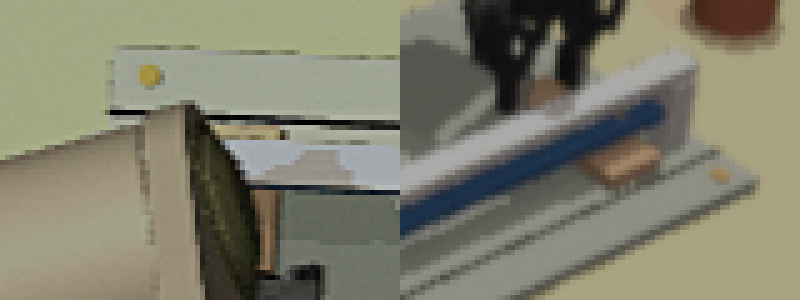

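```bash
cat > edge.py <<'E'
from h import *
import sys
P={"top":(0.61895,0.15796,-1.322),"scene":(0.6235,0.1603,-1.31)}
xs=np.arange(-25,20.01,0.25)
def rect(p,cam,z,ys):
    x0,y0,a=P[cam]; a=np.radians(a); X,Y=np.meshgrid(xs/1e3,np.asarray(ys)/1e3,indexing='ij')
    W=np.stack([x0+np.cos(a)*X-np.sin(a)*Y,y0+np.sin(a)*X+np.cos(a)*Y,np.full_like(X,z)],-1)
    T=p["cam_to_world"]; c=(W-T[:3,3])@T[:3,:3]
    u=p["cx"]-p["fx"]*c[...,0]/c[...,2]; v=p["cy"]+p["fy"]*c[...,1]/c[...,2]
    return cv2.remap(p["frame"],u.astype(np.float32),v.astype(np.float32),cv2.INTER_LINEAR).astype(float)
def linepos(p,cam,ys):
    out=[]
    for y in ys:
        g=rect(p,cam,.012,np.arange(y-4,y+4.1)).mean((1,2)); k=np.argsort(g)[:1][0]
        b=np.median(g); w=np.clip(b-10-g,0,None); w[np.abs(xs-xs[k])>5]=0
        out.append((w*xs).sum()/max(w.sum(),1e-9))
    return np.array(out)
if __name__=="__main__":
    yc=float(sys.argv[1]); ly=[float(v) for v in sys.argv[2].split(",")]
    rows=[]
    for cam in("top","scene"):
        p=env.get_image(cam)
        lp=linepos(p,cam,ly); print(cam,"line x at y",dict(zip(ly,lp.round(2))))
        R=rect(p,cam,.012,np.arange(-190,150,.5)); cv2.imwrite(f"pics/r_{cam}_{sys.argv[3]}.png",cv2.resize(R[::-1,::-1].astype(np.uint8),(680,360)))
        for z in ((.026,.012) if cam=="top" else (.012,)):
            for d in (-14,0,14):
                r=rect(p,cam,z,np.arange(yc+d-5,yc+d+5.1)).mean(1)
                print(cam,z,"y",yc+d," x:G/R-B ",' '.join(f"{x:.0f}:{int(v[1])}/{int(v[2]-v[0])}" for x,v in zip(xs[32:-24:4],r[32:-24:4])))
E
python3 edge.py 117 "-160,-100,-40,20,70" 1
```

```text
top line x at y {-160.0: np.float64(0.24), -100.0: np.float64(0.46), -40.0: np.float64(0.7), 20.0: np.float64(0.43), 70.0: np.float64(0.38)}
top 0.026 y 103.0  x:G/R-B  -17:169/-10 -16:170/-10 -15:170/-12 -14:171/-14 -13:170/-15 -12:156/7 -11:142/32 -10:140/47 -9:150/46 -8:160/46 -7:153/45 -6:143/45 -5:129/40 -4:101/22 -3:71/4 -2:54/0 -1:45/0 0:49/1 1:103/6 2:159/10 3:177/12 4:171/11 5:166/11 6:165/11 7:163/11 8:163/11 9:162/10 10:161/10 11:162/11 12:163/11 13:163/11 14:163/11
top 0.026 y 117.0  x:G/R-B  -17:160/-10 -16:166/-11 -15:171/-13 -14:176/-15 -13:163/-3 -12:143/18 -11:128/37 -10:140/42 -9:153/46 -8:157/46 -7:154/44 -6:151/42 -5:145/28 -4:136/13 -3:110/3 -2:60/1 -1:12/0 0:61/4 1:130/9 2:180/12 3:174/11 4:169/11 5:166/11 6:164/11 7:163/11 8:163/11 9:163/11 10:163/11 11:163/10 12:163/10 13:163/10 14:163/11
top 0.026 y 131.0  x:G/R-B  -17:46/18 -16:44/17 -15:41/16 -14:39/15 -13:42/15 -12:44/16 -11:49/17 -10:54/18 -9:61/21 -8:71/23 -7:81/26 -6:88/24 -5:90/17 -4:90/9 -3:62/6 -2:33/4 -1:36/4 0:82/6 1:128/9 2:146/10 3:160/11 4:168/11 5:167/11 6:166/11 7:165/11 8:164/11 9:163/11 10:1
[... 1475 characters left out ...]
43/10 10:143/10 11:143/10 12:143/10 13:143/10 14:143/10
scene 0.012 y 117.0  x:G/R-B  -17:78/32 -16:79/30 -15:82/27 -14:86/24 -13:88/21 -12:90/18 -11:90/15 -10:90/12 -9:89/10 -8:89/9 -7:90/7 -6:94/7 -5:99/7 -4:106/7 -3:114/8 -2:121/8 -1:127/9 0:132/9 1:136/9 2:139/9 3:141/9 4:142/10 5:142/10 6:143/10 7:143/10 8:143/10 9:143/10 10:143/10 11:143/10 12:144/10 13:144/10 14:144/10
scene 0.012 y 131.0  x:G/R-B  -17:74/31 -16:74/29 -15:75/26 -14:77/22 -13:79/20 -12:81/17 -11:82/14 -10:82/11 -9:83/9 -8:83/8 -7:84/7 -6:87/7 -5:92/7 -4:100/7 -3:109/8 -2:117/8 -1:125/9 0:131/9 1:136/9 2:140/9 3:141/9 4:143/10 5:143/10 6:143/10 7:143/10 8:143/10 9:143/10 10:144/10 11:144/10 12:144/10 13:144/10 14:143/10
```

```bash
python3 -c "
import cv2,numpy as np
cv2.imwrite('pics/r1.png',np.vstack([cv2.resize(cv2.imread('pics/r_%s_1.png'%c),(780,290)) for c in('top','scene')]))"
```

```text
(no output)
```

View pics/r1.png

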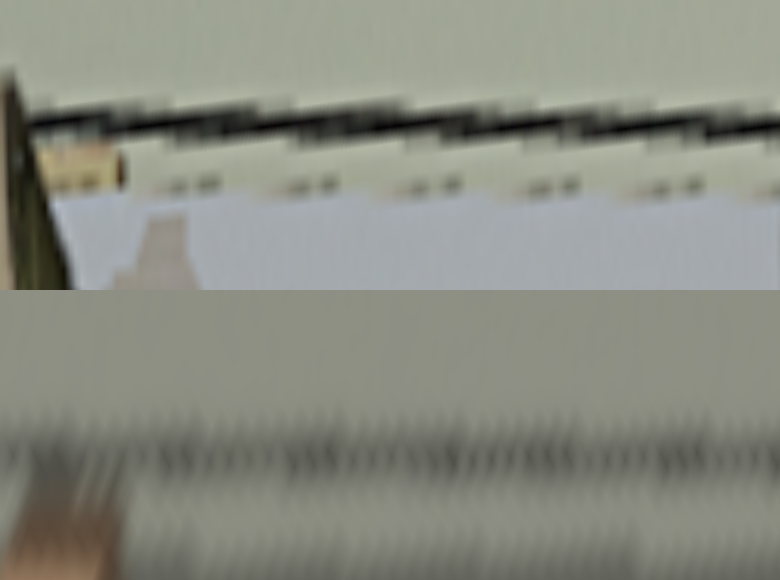

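```bash
cat > m.py <<'E'
# m.py yc dlo dhi  lineys : tile far edge relative to line, top camera; columns from yc+dlo..yc+dhi
from edge import *
yc,lo,hi=map(float,sys.argv[1:4]); ly=[float(v) for v in sys.argv[4].split(",")]
p=env.get_image("top"); l=linepos(p,"top",ly)
R=rect(p,"top",.026,np.arange(yc+lo,yc+hi+.1,1.0))
sel=(xs>=-9)&(xs<=4)
k=sys.argv[5] if len(sys.argv)>5 else "rb"
S=(R[...,2]-R[...,0])
base=np.median(S[xs>8]); tile=np.median(S[(xs>-9)&(xs<-7)])
c=np.clip((S[sel]-base)/(tile-base),0,1)
e=-9-0.125+c.sum(0)*0.25
o=env.observe(); x0,y0,a=P["top"]; a=np.radians(a); tx=1e3*(np.cos(a)*(o["position"][0]-x0)+np.sin(a)*(o["position"][1]-y0))
print("tile/base",tile.round(),base.round(),"edge by y",e[::5].round(1),"mean",e.mean().round(2),"line",l.mean().round(2),"-> edge-line",(e.mean()-l.mean()).round(2),"TCP jig x",tx.round(2),"offset TCP->edge",(e.mean()-l.mean()-tx).round(2))
E
python3 m.py 117 -20 2 "-160,-100,-40,20,70"
```

```text
tile/base 47.0 11.0 edge by y [-5.3 -4.4 -4.4 -4.7 -5.1] mean -4.77 line 0.45 -> edge-line -5.23 TCP jig x -95.96 offset TCP->edge 90.73
```

Call:
{"api": "servo_tool", "payload": {"commands": [{"linear": [1.5,0,0],"angular": [0,0,0],"gripper": -0.3},{"linear": [1.5,0,0],"angular": [0,0,0],"gripper": -0.3},{"linear": [1.5,0,0],"angular": [0,0,0],"gripper": -0.3}]}}

```text
time_s: 8.6
position: [0.5274, 0.2775, 0.0278]
tool_rot: [[1.0, -0.023, 0.0], [-0.023, -1.0, 0.0], [0.0, -0.0, -1.0]]
ft_force: [0.3, 0.5, -1.3]
grip_width: 0.0426
```

```bash
python3 m.py 117 -20 2 "-160,-100,-40,20,70"
```

```text
tile/base 46.0 11.0 edge by y [-4.4 -3.9 -4.3 -4.4 -2.9] mean -3.9 line 0.45 -> edge-line -4.35 TCP jig x -94.28 offset TCP->edge 89.93
```

Call:
{"api": "servo_tool", "payload": {"commands": [{"linear": [1,0,0],"angular": [0,0,0],"gripper": -0.3},{"linear": [1,0,0],"angular": [0,0,0],"gripper": -0.3},{"linear": [1,0,0],"angular": [0,0,0],"gripper": -0.3}]}}

```text
time_s: 8.95
position: [0.5284, 0.2774, 0.0278]
tool_rot: [[1.0, -0.023, 0.0], [-0.023, -1.0, -0.0], [0.0, 0.0, -1.0]]
ft_force: [0.3, -0.3, 0.0]
grip_width: 0.0419
```

```bash
python3 m.py 117 -20 2 "-160,-100,-40,20,70"
```

```text
tile/base 46.0 11.0 edge by y [-3.2 -1.6 -2.  -2.4 -3. ] mean -2.31 line 0.45 -> edge-line -2.76 TCP jig x -93.23 offset TCP->edge 90.47
```

Call:
{"api": "servo_tool", "payload": {"commands": [{"linear": [1.5,0,0],"angular": [0,0,0],"gripper": -0.3},{"linear": [2.5,0,0],"angular": [0,0,0],"gripper": -0.3},{"linear": [2.5,0,0],"angular": [0,0,0],"gripper": -0.3},{"linear": [2.5,0,0],"angular": [0,0,0],"gripper": -0.3}]}}

```text
time_s: 9.4
position: [0.531, 0.2774, 0.0278]
tool_rot: [[1.0, -0.023, 0.0], [-0.023, -1.0, 0.0], [0.0, -0.0, -1.0]]
ft_force: [-0.3, -1.2, -0.3]
grip_width: 0.0423
```

```bash
python3 m.py 117 -20 2 "-160,-100,-40,20,70";python3 - <<'E'
from h import *
t=env.get_image("top"); s=env.get_image("scene")
cv2.imwrite("pics/c6.png",np.hstack([cv2.resize(t["frame"][170:230,150:230],(400,300),interpolation=cv2.INTER_NEAREST),cv2.resize(s["frame"][215:255,400:440],(400,400),interpolation=cv2.INTER_NEAREST)[:300]]))
E
```

```text
tile/base 45.0 11.0 edge by y [-0.4  1.   0.6  0.4 -0.4] mean 0.34 line 0.45 -> edge-line -0.11 TCP jig x -90.74 offset TCP->edge 90.63
```

View pics/c6.png

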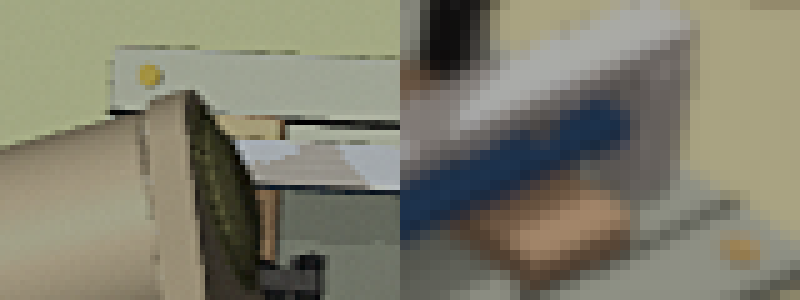

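Call:
{"api": "servo_tool", "payload": {"commands": [{"linear": [0,0,0],"angular": [0,0,0],"gripper": 0.1},{"linear": [0,0,0],"angular": [0,0,0],"gripper": 0.3},{"linear": [0,0,0],"angular": [0,0,0],"gripper": 0.4},{"linear": [0,0,0],"angular": [0,0,0],"gripper": 0.4},{"linear": [0,0,-15],"angular": [0,0,0],"gripper": 0.4},{"linear": [-5,0,-45],"angular": [0,0,0],"gripper": 0.4},{"linear": [-40,0,-85],"angular": [0,0,0],"gripper": 0.4},{"linear": [-80,40,-90],"angular": [0,0,0],"gripper": 0.5},{"linear": [-80,90,-90],"angular": [0,0,0],"gripper": 0.6},{"linear": [-80,140,-90],"angular": [0,0,0],"gripper": 0.6},{"linear": [-80,190,-90],"angular": [0,0,0],"gripper": 0.6},{"linear": [-80,240,-90],"angular": [0,0,0],"gripper": 0.6},{"linear": [-80,290,-90],"angular": [0,0,0],"gripper": 0.6},{"linear": [-80,340,-90],"angular": [0,0,0],"gripper": 0.6},{"linear": [-80,380,-90],"angular": [0,0,0],"gripper": 0.6},{"linear": [-80,400,-90],"angular": [0,0,0],"gripper": 0.6},{"linear": [-80,400,-90],"angular": [0,0,0],"gripper": 0.6}]}}

```text
time_s: 11.25
position: [0.4419, -0.1231, 0.1179]
tool_rot: [[1.0, -0.027, 0.001], [-0.027, -1.0, -0.001], [0.001, 0.001, -1.0]]
ft_force: [-0.2, 1.7, -0.2]
grip_width: 0.0683
```

```bash
python3 go.py 0.555 -0.2366 0.12 -3;  python3 m.py 117 -18 18 "-160,-100,-40,20,70"; python3 tiles.py;python3 - <<'E'
from h import *
t=env.get_image("top"); s=env.get_image("scene")
cv2.imwrite("pics/c7.png",np.hstack([cv2.resize(t["frame"][160:360,150:500],(450,257)),cv2.resize(s["frame"][210:260,390:440],(257,257),interpolation=cv2.INTER_NEAREST)]))
E
```

```text
now [ 0.4419 -0.1231  0.1179] yaw -1.53 t 11.25 f [-0.2  1.7 -0.2] w 68.3
linear [116.1, 110.4, -2.0] angular [0.03, -0.04, 1.47]
tile/base 46.0 11.0 edge by y [-1.4  0.5  0.3  0.2 -0.6 -0.2 -0.4 -0.3] mean -0.13 line 0.44 -> edge-line -0.58 TCP jig x -170.82 offset TCP->edge 170.24
tile1_c 0.84 [ 0.5846 -0.3776] yaw -0.1 LxW 106.0 47.0 hsv [ 16. 107. 156.]
tile2_c 0.94 [ 0.5921 -0.2385] yaw -3.3 LxW 110.0 46.0 hsv [ 87.  18. 168.]
tile3_c 0.89 [0.5679 0.2752] yaw -3.1 LxW 115.0 49.0 hsv [ 25.  71. 150.]
tile3_c 0.89 [ 0.2654 -0.3776] yaw 25.3 LxW 111.0 45.0 hsv [134. 132. 132.]
tile3_c 0.62 [ 0.3916 -0.559 ] yaw -68.5 LxW 113.0 47.0 hsv [130. 135. 124.]
tile3_c 0.6 [ 0.2669 -0.2305] yaw 0.4 LxW 112.0 51.0 hsv [ 30. 149. 162.]
tile4_c 0.88 [ 0.4547 -0.3815] yaw -0.1 LxW 107.0 49.0 hsv [ 30.  48. 159.]
tile4_c 0.67 [ 0.5919 -0.2376] yaw -3.0 LxW 111.0 47.0 hsv [ 87.  18. 167.]
```

View pics/c7.png

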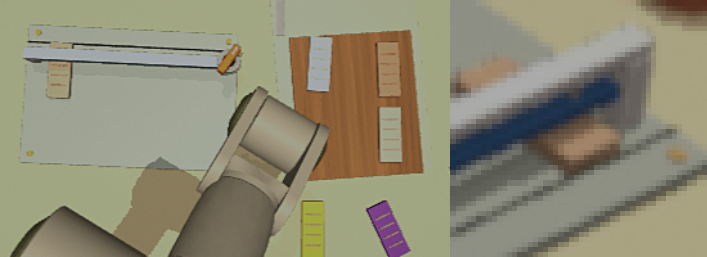

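Call:
{"api": "servo_tool", "payload": {"commands": [{"linear": [30,30,0],"angular": [0,0,1.5],"gripper": 0.6},{"linear": [65,60,0],"angular": [0,0,1.5],"gripper": 0.6},{"linear": [95,90,0],"angular": [0,0,1.5],"gripper": 0.6},{"linear": [116,110.4,0],"angular": [0,0,1.5],"gripper": 0.6},{"linear": [116,110.4,0],"angular": [0,0,1.5],"gripper": 0.6},{"linear": [116,110.4,0],"angular": [0,0,1.5],"gripper": 0.6}]}}

```text
time_s: 12.25
position: [0.5551, -0.2331, 0.1173]
tool_rot: [[0.999, -0.049, -0.001], [-0.049, -0.999, 0.001], [-0.001, -0.001, -1.0]]
ft_force: [-0.3, 0.7, -0.2]
grip_width: 0.0684
```

```bash
python3 go.py 0.555 -0.236 0.0255 -3.1
```

```text
now [ 0.5551 -0.2331  0.1173] yaw -2.78 t 12.25 f [-0.3  0.7 -0.2] w 68.4
linear [0.2, 2.9, 91.8] angular [-0.04, 0.06, 0.32]
```

Call:
{"api": "servo_tool", "payload": {"commands": [{"linear": [0,2,40],"angular": [0,0,0.3],"gripper": 0.6},{"linear": [0,2,70],"angular": [0,0,0.3],"gripper": 0.6},{"linear": [0,2,86],"angular": [0,0,0.3],"gripper": 0.6},{"linear": [0,2,91],"angular": [0,0,0.3],"gripper": 0.6},{"linear": [0,2,91.5],"angular": [0,0,0.3],"gripper": 0.6},{"linear": [0,2,91.5],"angular": [0,0,0.3],"gripper": 0.1},{"linear": [0,2,91.5],"angular": [0,0,0.3],"gripper": -0.2},{"linear": [0,2,91.5],"angular": [0,0,0.3],"gripper": -0.3},{"linear": [0,2,91.5],"angular": [0,0,0.3],"gripper": -0.3},{"linear": [0,2,91.5],"angular": [0,0,0.3],"gripper": -0.3}]}}

```text
time_s: 13.25
position: [0.5556, -0.2359, 0.028]
tool_rot: [[0.999, -0.054, 0.002], [-0.054, -0.999, -0.001], [0.002, 0.001, -1.0]]
ft_force: [-1.0, 0.1, 6.0]
grip_width: 0.0415
```

```bash
python3 go.py 0.4679 0.2005 0.08 -1.32; python3 - <<'E'
from h import *
t=env.get_image("top"); s=env.get_image("scene")
cv2.imwrite("pics/c8.png",np.hstack([cv2.resize(t["frame"][160:310,350:500],(400,400)),cv2.resize(s["frame"][220:340,180:300],(400,400))]))
E
```

```text
now [ 0.5556 -0.2359  0.028 ] yaw -3.1 t 13.25 f [-1.   0.1  6. ] w 41.5
linear [-111.0, -430.9, -52.7] angular [0.07, -0.12, -1.78]
```

View pics/c8.png

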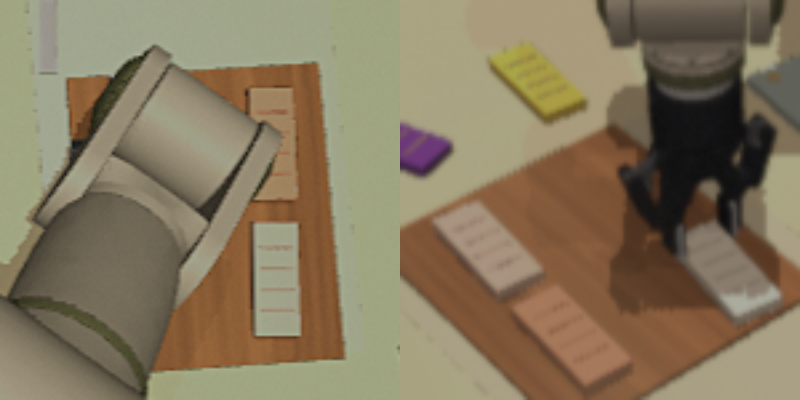

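Call:
{"api": "servo_tool", "payload": {"commands": [{"linear": [0,0,-20],"angular": [0,0,0],"gripper": -0.3},{"linear": [-15,0,-45],"angular": [0,0,0],"gripper": -0.3},{"linear": [-50,-10,-54],"angular": [0,0,0],"gripper": -0.3},{"linear": [-85,-35,-54],"angular": [0,0,-1],"gripper": -0.3},{"linear": [-108,-70,-54],"angular": [0,0,-1.8],"gripper": -0.3},{"linear": [-111,-110,-54],"angular": [0,0,-1.8],"gripper": -0.3},{"linear": [-111,-155,-54],"angular": [0,0,-1.8],"gripper": -0.3},{"linear": [-111,-200,-54],"angular": [0,0,-1.8],"gripper": -0.3},{"linear": [-111,-245,-54],"angular": [0,0,-1.8],"gripper": -0.3},{"linear": [-111,-290,-54],"angular": [0,0,-1.8],"gripper": -0.3},{"linear": [-111,-335,-54],"angular": [0,0,-1.8],"gripper": -0.3},{"linear": [-111,-380,-54],"angular": [0,0,-1.8],"gripper": -0.3},{"linear": [-111,-410,-54],"angular": [0,0,-1.8],"gripper": -0.3},{"linear": [-111,-426,-54],"angular": [0,0,-1.8],"gripper": -0.3},{"linear": [-111,-431,-54],"angular": [0,0,-1.8],"gripper": -0.3},{"linear": [-111,-431,-54],"angular": [0,0,-1.8],"gripper": -0.3},{"linear": [-111,-431,-54],"angular": [0,0,-1.8],"gripper": -0.3}]}}

```text
time_s: 15.05
position: [0.4677, 0.1999, 0.0805]
tool_rot: [[1.0, -0.023, 0.0], [-0.023, -1.0, -0.0], [0.0, 0.0, -1.0]]
ft_force: [0.6, 0.3, -2.0]
grip_width: 0.0413
```

```bash
python3 go.py 0.4679 0.2005 0.031 -1.32; python3 - <<'E'
from h import *
t=env.get_image("top"); s=env.get_image("scene")
cv2.imwrite("pics/c9.png",np.hstack([cv2.resize(t["frame"][160:310,150:350],(400,300)),cv2.resize(s["frame"][180:300,280:440],(400,300))]))
E
```

```text
now [0.4677 0.1999 0.0805] yaw -1.34 t 15.05 f [ 0.6  0.3 -2. ] w 41.3
linear [0.2, -0.6, 49.5] angular [0.01, -0.01, -0.02]
```

View pics/c9.png

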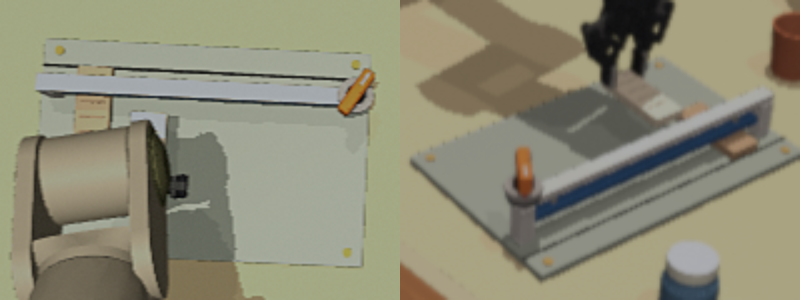

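Call:
{"api": "servo_tool", "payload": {"commands": [{"linear": [0,-0.5,20],"angular": [0,0,0],"gripper": -0.3},{"linear": [0,-0.5,36],"angular": [0,0,0],"gripper": -0.3},{"linear": [0,-0.5,44],"angular": [0,0,0],"gripper": -0.3},{"linear": [0,-0.5,48],"angular": [0,0,0],"gripper": -0.3},{"linear": [0,-0.5,49],"angular": [0,0,0],"gripper": -0.3},{"linear": [0,-0.5,49],"angular": [0,0,0],"gripper": -0.3},{"linear": [0,-0.5,49],"angular": [0,0,0],"gripper": -0.3}]}}

```text
time_s: 15.85
position: [0.4678, 0.2009, 0.032]
tool_rot: [[1.0, -0.023, 0.001], [-0.023, -1.0, -0.0], [0.001, 0.0, -1.0]]
ft_force: [-2.9, -2.8, 6.7]
grip_width: 0.0414
```

Call:
{"api": "servo_tool", "payload": {"commands": [{"linear": [0,0,1],"angular": [0,0,0],"gripper": -0.3},{"linear": [0,0,1],"angular": [0,0,0],"gripper": -0.3},{"linear": [0,0,1],"angular": [0,0,0],"gripper": -0.3}]}}

```text
time_s: 16.15
position: [0.4679, 0.2009, 0.0319]
tool_rot: [[1.0, -0.023, 0.001], [-0.023, -1.0, -0.0], [0.001, 0.0, -1.0]]
ft_force: [-4.7, -4.0, 16.2]
grip_width: 0.0414
```

Call:
{"api": "servo_tool", "payload": {"commands": [{"linear": [0,0,-1.6],"angular": [0,0,0],"gripper": -0.3},{"linear": [4,0,-1.6],"angular": [0,0,0],"gripper": -0.3},{"linear": [10,0,-1.6],"angular": [0,0,0],"gripper": -0.3},{"linear": [17,0,-1.6],"angular": [0,0,0],"gripper": -0.3},{"linear": [25,0,-1.6],"angular": [0,0,0],"gripper": -0.3},{"linear": [33,0,-1.6],"angular": [0,0,0],"gripper": -0.3},{"linear": [41,0,-1.6],"angular": [0,0,0],"gripper": -0.3},{"linear": [48,0,-1.6],"angular": [0,0,0],"gripper": -0.3},{"linear": [53,0,-1.6],"angular": [0,0,0],"gripper": -0.3},{"linear": [56,0,-1.6],"angular": [0,0,0],"gripper": -0.3},{"linear": [56,0,-1.6],"angular": [0,0,0],"gripper": -0.3},{"linear": [56,0,-1.6],"angular": [0,0,0],"gripper": -0.3}]}}

```text
time_s: 17.35
position: [0.5245, 0.1999, 0.0321]
tool_rot: [[1.0, -0.023, 0.001], [-0.023, -1.0, 0.0], [0.001, -0.0, -1.0]]
ft_force: [0.8, -0.5, 2.9]
grip_width: 0.0415
```

```bash
python3 m.py 39 -18 18 "-160,-100,-40,0,80"; python3 edge.py 39 "-160,-100,-40,0,80" 2 | grep "top 0.026"; python3 - <<'E'
from h import *
t=env.get_image("top"); s=env.get_image("scene")
cv2.imwrite("pics/c10.png",np.hstack([cv2.resize(t["frame"][170:230,160:240],(400,300),interpolation=cv2.INTER_NEAREST),cv2.resize(s["frame"][215:265,380:440],(400,333),interpolation=cv2.INTER_NEAREST)[:300]]))
E
```

```text
tile/base 20.0 11.0 edge by y [-6.5 -7.2 -8.8 -2.6 -1.2 -3.2 -3.6 -7.2] mean -4.84 line 0.56 -> edge-line -5.4 TCP jig x -95.44 offset TCP->edge 90.04
top 0.026 y 25.0  x:G/R-B  -17:111/-2 -16:119/-4 -15:126/-5 -14:131/-4 -13:131/0 -12:130/4 -11:140/0 -10:153/-6 -9:163/-10 -8:164/-11 -7:166/-11 -6:167/-2 -5:165/12 -4:152/24 -3:90/14 -2:28/3 -1:32/1 0:89/6 1:143/10 2:156/11 3:166/11 4:170/11 5:167/11 6:165/11 7:165/11 8:164/11 9:164/10 10:164/11 11:165/11 12:165/11 13:164/10 14:164/10
top 0.026 y 39.0  x:G/R-B  -17:106/27 -16:103/26 -15:99/26 -14:97/26 -13:95/26 -12:93/26 -11:92/25 -10:91/24 -9:90/24 -8:90/23 -7:89/24 -6:88/24 -5:88/24 -4:80/22 -3:71/20 -2:64/18 -1:68/11 0:73/4 1:104/5 2:143/9 3:176/12 4:173/11 5:168/11 6:166/11 7:165/10 8:164/10 9:164/11 10:164/11 11:164/11 12:164/11 13:164/10 14:164/10
top 0.026 y 53.0  x:G/R-B  -17:127/31 -16:126/31 -15:124/30 -14:123/30 -13:121/30 -12:119/29 -11:117/29 -10:116/28 -9:115/27 -8:114/25 -7:113/22 -6:113/19 -5:100/17 -4:75/14 -3:51/9 -2:45/6 -1:42/3 0:58/3 1:114/7 2:169/12 3:177/12 4:172/11 5:167/11 6:166/11 7:165/10 8:165/11 9:164/10 10:164/11 11:164/11 12:164/10 13:164/11 14:164/10
```

View pics/c10.png

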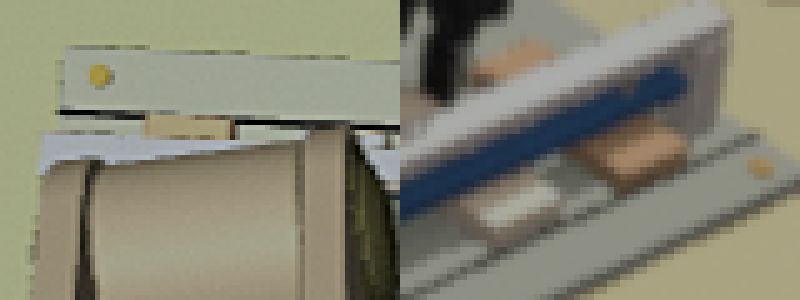

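Call:
{"api": "servo_tool", "payload": {"commands": [{"linear": [1.5,0,0],"angular": [0,0,0],"gripper": -0.3},{"linear": [3,0,0],"angular": [0,0,0],"gripper": -0.3},{"linear": [3,0,0],"angular": [0,0,0],"gripper": -0.3},{"linear": [3,0,0],"angular": [0,0,0],"gripper": 0.1},{"linear": [3,0,0],"angular": [0,0,0],"gripper": 0.3},{"linear": [3,0,0],"angular": [0,0,0],"gripper": 0.4},{"linear": [3,0,0],"angular": [0,0,0],"gripper": 0.4},{"linear": [3,0,-20],"angular": [0,0,0],"gripper": 0.4},{"linear": [3,0,-50],"angular": [0,0,0],"gripper": 0.4},{"linear": [-47,0,-60],"angular": [0,0,0],"gripper": 0.4},{"linear": [-97,0,-60],"angular": [0,0,0],"gripper": 0.4},{"linear": [-127,0,-60],"angular": [0,0,0],"gripper": 0.4},{"linear": [-127,0,-60],"angular": [0,0,0],"gripper": 0.4},{"linear": [-127,0,-60],"angular": [0,0,0],"gripper": 0.4}]}}

```text
time_s: 19.0
position: [0.3971, 0.203, 0.0923]
tool_rot: [[1.0, -0.022, 0.001], [-0.022, -1.0, 0.0], [0.001, -0.0, -1.0]]
ft_force: [1.0, 0.0, -0.5]
grip_width: 0.0599
```

```bash
python3 go.py 0.5275 0.1998 0.032 -1.32;python3 m.py 39 -18 18 "-160,-100,-40,0,80"; python3 edge.py 39 "-160,-100,-40,0,80" 2 | grep "top 0.026"; python3 - <<'E'
from h import *
t=env.get_image("top"); s=env.get_image("scene")
cv2.imwrite("pics/c11.png",np.hstack([cv2.resize(t["frame"][170:230,160:240],(400,300),interpolation=cv2.INTER_NEAREST),cv2.resize(s["frame"][215:265,380:440],(400,333),interpolation=cv2.INTER_NEAREST)[:300]]))
E
```

```text
now [0.3971 0.203  0.0923] yaw -1.28 t 19.0 f [ 1.   0.  -0.5] w 59.9
linear [130.4, 0.2, 60.5] angular [-0.02, -0.07, 0.04]
tile/base -10.0 11.0 edge by y [-1.6 -1.6 -1.7 -2.9 -3.2 -3.7 -3.5 -2.9] mean -2.77 line 0.57 -> edge-line -3.34 TCP jig x -222.15 offset TCP->edge 218.82
top 0.026 y 25.0  x:G/R-B  -17:167/-8 -16:168/-9 -15:168/-9 -14:166/-7 -13:157/-1 -12:148/4 -11:153/0 -10:162/-6 -9:169/-11 -8:171/-10 -7:172/-10 -6:176/-9 -5:180/-8 -4:175/-6 -3:104/-3 -2:32/0 -1:30/2 0:86/7 1:139/11 2:153/11 3:163/12 4:168/11 5:165/11 6:163/11 7:163/11 8:162/11 9:162/11 10:162/11 11:162/11 12:162/11 13:162/10 14:163/11
top 0.026 y 39.0  x:G/R-B  -17:167/-9 -16:167/-9 -15:167/-9 -14:166/-6 -13:165/-3 -12:165/-2 -11:166/-6 -10:167/-9 -9:168/-10 -8:170/-10 -7:172/-10 -6:177/-11 -5:181/-12 -4:137/-3 -3:78/7 -2:34/14 -1:49/9 0:66/5 1:101/7 2:140/10 3:174/12 4:170/11 5:166/10 6:164/10 7:163/10 8:163/11 9:163/11 10:163/11 11:163/10 12:162/10 13:162/10 14:162/11
top 0.026 y 53.0  x:G/R-B  -17:167/-9 -16:167/-9 -15:168/-9 -14:168/-9 -13:166/-9 -12:152/-9 -11:138/-8 -10:144/-8 -9:159/-9 -8:172/-9 -7:173/-10 -6:175/-10 -5:168/-6 -4:151/5 -3:134/17 -2:95/13 -1:54/6 0:46/2 1:106/7 2:164/11 3:174/12 4:169/11 5:165/11 6:164/11 7:162/11 8:162/11 9:162/10 10:162/10 11:162/10 12:162/10 13:162/10 14:162/10
```

View pics/c11.png

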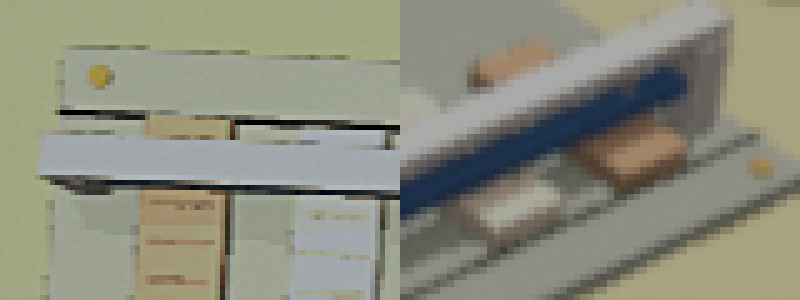

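```bash
cat > dk.py <<'E'
from edge import *
# visible fraction of black line over given y ranges
p=env.get_image("top")
def D(lo,hi):
    R=rect(p,"top",.012,np.arange(lo,hi+.1,1.0))[...,1]
    m=(xs>-5)&(xs<6.1); return np.clip(150-R[m],0,None).sum(0)*0.25/150
for a in sys.argv[1:]:
    lo,hi=map(float,a.split(":")); d=D(lo,hi); print(a,"dark width",d.mean().round(2),"sd",d.std().round(2))
print("all free ref", D(-190,-20).mean().round(2), "line x by y",dict((y,linepos(p,"top",[y])[0].round(2)) for y in (-170,-140,-110,-80,-50,-20,0,78,145)))
E
python3 dk.py 100:134 22:56 65:90 -10:10 145:150
```

```text
100:134 dark width 0.51 sd 0.33
22:56 dark width 2.56 sd 0.33
65:90 dark width 2.83 sd 0.28
-10:10 dark width 3.3 sd 0.17
145:150 dark width 2.84 sd 0.07
all free ref 2.66 line x by y {-170: np.float64(0.36), -140: np.float64(0.57), -110: np.float64(0.36), -80: np.float64(0.55), -50: np.float64(0.46), -20: np.float64(1.04), 0: np.float64(0.64), 78: np.float64(0.76), 145: np.float64(0.9)}
```

Call:
{"api": "servo_tool", "payload": {"commands": [{"linear": [50,0,0],"angular": [0,0,0],"gripper": 0.4},{"linear": [95,0,0],"angular": [0,0,0],"gripper": 0.4},{"linear": [130,0,5],"angular": [0,0,0],"gripper": 0.4},{"linear": [130,0,35],"angular": [0,0,0],"gripper": 0.4},{"linear": [130,0,54],"angular": [0,0,0],"gripper": 0.4},{"linear": [130,0,59],"angular": [0,0,0],"gripper": 0.4},{"linear": [130,0,59],"angular": [0,0,0],"gripper": 0.4},{"linear": [130,0,59],"angular": [0,0,0],"gripper": 0},{"linear": [130,0,59],"angular": [0,0,0],"gripper": -0.3},{"linear": [130,0,59],"angular": [0,0,0],"gripper": -0.3},{"linear": [130,0,59],"angular": [0,0,0],"gripper": -0.3},{"linear": [130,0,59],"angular": [0,0,0],"gripper": -0.3}], "force": 40}}

```text
time_s: 20.5
position: [0.5272, 0.1999, 0.0344]
tool_rot: [[1.0, -0.023, 0.003], [-0.023, -1.0, 0.0], [0.003, -0.0, -1.0]]
ft_force: [-1.4, 0.1, 6.1]
grip_width: 0.0406
```

Call:
{"api": "servo_tool", "payload": {"commands": [{"linear": [1,0,0],"angular": [0,0,0],"gripper": -0.3},{"linear": [2,0,0],"angular": [0,0,0],"gripper": -0.3},{"linear": [3.1,0,0],"angular": [0,0,0],"gripper": -0.3},{"linear": [3.1,0,0],"angular": [0,0,0],"gripper": -0.3},{"linear": [3.1,0,0],"angular": [0,0,0],"gripper": -0.3}]}}

```text
time_s: 21.0
position: [0.5291, 0.2, 0.0344]
tool_rot: [[1.0, -0.022, -0.0], [-0.022, -1.0, 0.0], [-0.0, -0.0, -1.0]]
ft_force: [-6.0, -0.5, 10.3]
grip_width: 0.0402
```

Call:
{"api": "servo_tool", "payload": {"commands": [{"linear": [0,0,-1.5],"angular": [0,0,0],"gripper": -0.3},{"linear": [0,0,-1.8],"angular": [0,0,0],"gripper": -0.3},{"linear": [0,0,-1.8],"angular": [0,0,0],"gripper": -0.3},{"linear": [0,0,-1.8],"angular": [0,0,0],"gripper": -0.3}]}}

```text
time_s: 21.4
position: [0.5299, 0.1998, 0.0347]
tool_rot: [[1.0, -0.023, 0.0], [-0.023, -1.0, 0.0], [0.0, -0.0, -1.0]]
ft_force: [-0.9, 0.4, -0.4]
grip_width: 0.0402
```

Call:
{"api": "servo_tool", "payload": {"commands": [{"linear": [0,0,0],"angular": [0,0,0],"gripper": 0.1},{"linear": [0,0,0],"angular": [0,0,0],"gripper": 0.3},{"linear": [0,0,0],"angular": [0,0,0],"gripper": 0.4},{"linear": [0,0,0],"angular": [0,0,0],"gripper": 0.4},{"linear": [0,0,-20],"angular": [0,0,0],"gripper": 0.4},{"linear": [0,0,-50],"angular": [0,0,0],"gripper": 0.4},{"linear": [-50,0,-60],"angular": [0,0,0],"gripper": 0.4},{"linear": [-100,0,-60],"angular": [0,0,0],"gripper": 0.4},{"linear": [-130,0,-60],"angular": [0,0,0],"gripper": 0.4},{"linear": [-130,0,-60],"angular": [0,0,0],"gripper": 0.4},{"linear": [-130,0,-60],"angular": [0,0,0],"gripper": 0.4}]}}

```text
time_s: 22.5
position: [0.4002, 0.2029, 0.0952]
tool_rot: [[1.0, -0.022, 0.001], [-0.022, -1.0, 0.0], [0.001, -0.0, -1.0]]
ft_force: [1.3, -0.4, -0.1]
grip_width: 0.06
```

```bash
python3 dk.py 100:134 22:56 65:90 -10:10 145:150; python3 m.py 39 -18 18 "-160,-100,-40,0,80"; python3 m.py 117 -18 18 "-160,-100,-40,0,80"; python3 - <<'E'
from h import *
t=env.get_image("top"); s=env.get_image("scene")
cv2.imwrite("pics/c12.png",np.hstack([cv2.resize(t["frame"][170:230,160:240],(400,300),interpolation=cv2.INTER_NEAREST),cv2.resize(s["frame"][215:265,380:440],(400,333),interpolation=cv2.INTER_NEAREST)[:300]]))
E
```

```text
100:134 dark width 0.51 sd 0.33
22:56 dark width 0.37 sd 0.28
65:90 dark width 2.82 sd 0.27
-10:10 dark width 3.29 sd 0.17
145:150 dark width 2.84 sd 0.07
all free ref 2.66 line x by y {-170: np.float64(0.35), -140: np.float64(0.58), -110: np.float64(0.36), -80: np.float64(0.54), -50: np.float64(0.46), -20: np.float64(1.04), 0: np.float64(0.64), 78: np.float64(0.76), 145: np.float64(0.9)}
tile/base -10.0 11.0 edge by y [-0.8 -0.4 -0.8 -1.1 -1.3 -2.  -1.9 -1.4] mean -1.22 line 0.57 -> edge-line -1.79 TCP jig x -218.84 offset TCP->edge 217.05
tile/base 46.0 11.0 edge by y [-1.3  0.5  0.1  0.2 -0.6 -0.1 -0.4 -0.1] mean -0.14 line 0.57 -> edge-line -0.72 TCP jig x -218.91 offset TCP->edge 218.19
```

View pics/c12.png

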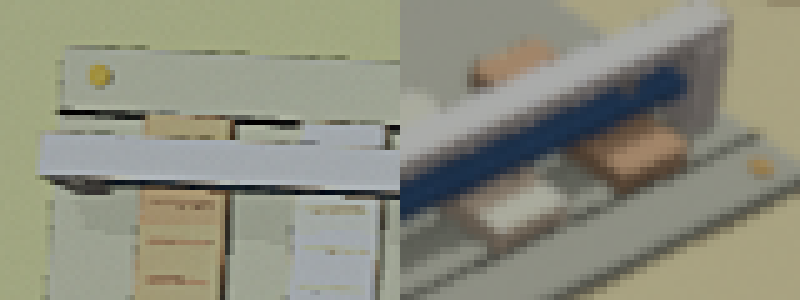

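```bash
python3 tiles.py | grep -v tile3; python3 go.py 0.5476 -0.3775 0.11 -0.1
```

```text
tile1_c 0.81 [ 0.5846 -0.3763] yaw -0.1 LxW 106.0 49.0 hsv [ 16. 108. 155.]
tile2_c 0.77 [0.5654 0.199 ] yaw -0.2 LxW 111.0 48.0 hsv [ 79.  21. 160.]
tile4_c 0.85 [ 0.4547 -0.3802] yaw -0.1 LxW 107.0 47.0 hsv [ 30.  47. 160.]
now [0.3999 0.2027 0.0946] yaw -1.31 t 23.0 f [-0.6 -0.   0.5] w 60.1
linear [160.9, 576.6, -15.4] angular [0.0, 0.01, -1.21]
```

Call:
{"api": "servo_tool", "payload": {"commands": [{"linear": [0,25,-15],"angular": [0,0,0],"gripper": 0.6},{"linear": [5,70,-15],"angular": [0,0,0],"gripper": 0.6},{"linear": [15,118,-15],"angular": [0,0,0],"gripper": 0.6},{"linear": [25,166,-15],"angular": [0,0,0],"gripper": 0.6},{"linear": [35,214,-15],"angular": [0,0,0],"gripper": 0.6},{"linear": [45,262,-15],"angular": [0,0,-1],"gripper": 0.6},{"linear": [55,310,-15],"angular": [0,0,-1],"gripper": 0.6},{"linear": [70,356,-15],"angular": [0,0,-1],"gripper": 0.6},{"linear": [85,402,-15],"angular": [0,0,-1.2],"gripper": 0.6},{"linear": [105,445,-15],"angular": [0,0,-1.2],"gripper": 0.6},{"linear": [125,488,-15],"angular": [0,0,-1.2],"gripper": 0.6},{"linear": [145,530,-15],"angular": [0,0,-1.2],"gripper": 0.6},{"linear": [158,565,-15],"angular": [0,0,-1.2],"gripper": 0.6},{"linear": [161,576.5,-15],"angular": [0,0,-1.2],"gripper": 0.6},{"linear": [161,576.5,-15],"angular": [0,0,-1.2],"gripper": 0.6},{"linear": [161,576.5,-15],"angular": [0,0,-1.2],"gripper": 0.6},{"linear": [161,576.5,-15],"angular": [0,0,-1.2],"gripper": 0.6}], "force": 50}}

```text
time_s: 24.7
position: [0.5475, -0.3757, 0.11]
tool_rot: [[1.0, -0.001, -0.0], [-0.001, -1.0, 0.001], [-0.0, -0.001, -1.0]]
ft_force: [0.3, 0.1, 0.3]
grip_width: 0.0684
```

```bash
python3 go.py 0.5476 -0.377 0.0255 -0.1; python3 - <<'E'
from h import *
t=env.get_image("top"); s=env.get_image("scene")
cv2.imwrite("pics/c13.png",np.hstack([cv2.resize(t["frame"][160:310,350:500],(400,400)),cv2.resize(s["frame"][220:350,170:300],(400,400))]))
E
```

```text
now [ 0.5475 -0.3757  0.11  ] yaw -0.04 t 24.7 f [0.3 0.1 0.3] w 68.4
linear [0.2, 1.3, 84.5] angular [-0.03, 0.02, 0.06]
```

View pics/c13.png

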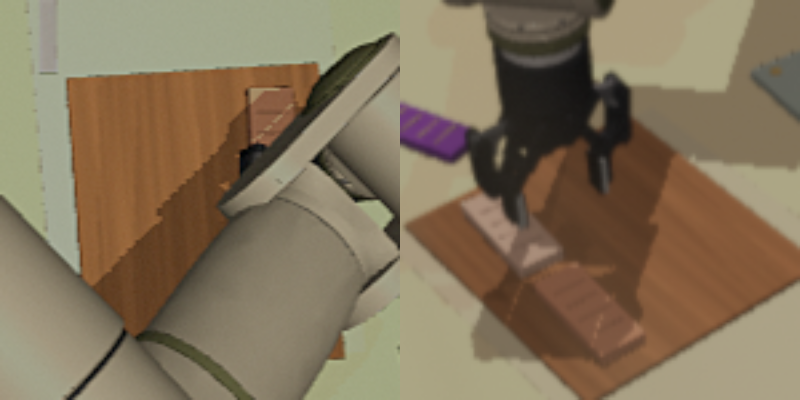

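Call:
{"api": "servo_tool", "payload": {"commands": [{"linear": [0,0.5,40],"angular": [0,0,0],"gripper": 0.6},{"linear": [0,0.5,66],"angular": [0,0,0],"gripper": 0.6},{"linear": [0,0.5,80],"angular": [0,0,0],"gripper": 0.6},{"linear": [0,0.5,84],"angular": [0,0,0],"gripper": 0.6},{"linear": [0,0.5,84],"angular": [0,0,0],"gripper": 0.6},{"linear": [0,0.5,84],"angular": [0,0,0],"gripper": 0.1},{"linear": [0,0.5,84],"angular": [0,0,0],"gripper": -0.2},{"linear": [0,0.5,84],"angular": [0,0,0],"gripper": -0.3},{"linear": [0,0.5,84],"angular": [0,0,0],"gripper": -0.3},{"linear": [0,0.5,84],"angular": [0,0,0],"gripper": -0.3}]}}

```text
time_s: 25.8
position: [0.5482, -0.3783, 0.0276]
tool_rot: [[1.0, -0.002, 0.002], [-0.002, -1.0, -0.002], [0.002, 0.002, -1.0]]
ft_force: [-1.1, 1.1, 6.4]
grip_width: 0.0418
```

```bash
python3 go.py 0.4661 0.1225 0.08 -1.32
```

```text
now [ 0.5482 -0.3783  0.0276] yaw -0.1 t 25.8 f [-1.1  1.1  6.4] w 41.8
linear [-82.9, -500.6, -53.6] angular [0.12, -0.13, 1.22]
```

Call:
{"api": "servo_tool", "payload": {"commands": [{"linear": [0,0,-20],"angular": [0,0,0],"gripper": -0.3},{"linear": [-10,0,-45],"angular": [0,0,0],"gripper": -0.3},{"linear": [-30,-20,-54],"angular": [0,0,0],"gripper": -0.3},{"linear": [-55,-60,-54],"angular": [0,0,0.6],"gripper": -0.3},{"linear": [-75,-100,-54],"angular": [0,0,1.2],"gripper": -0.3},{"linear": [-83,-145,-54],"angular": [0,0,1.2],"gripper": -0.3},{"linear": [-83,-190,-54],"angular": [0,0,1.2],"gripper": -0.3},{"linear": [-83,-235,-54],"angular": [0,0,1.2],"gripper": -0.3},{"linear": [-83,-280,-54],"angular": [0,0,1.2],"gripper": -0.3},{"linear": [-83,-325,-54],"angular": [0,0,1.2],"gripper": -0.3},{"linear": [-83,-370,-54],"angular": [0,0,1.2],"gripper": -0.3},{"linear": [-83,-415,-54],"angular": [0,0,1.2],"gripper": -0.3},{"linear": [-83,-455,-54],"angular": [0,0,1.2],"gripper": -0.3},{"linear": [-83,-485,-54],"angular": [0,0,1.2],"gripper": -0.3},{"linear": [-83,-500,-54],"angular": [0,0,1.2],"gripper": -0.3},{"linear": [-83,-500.5,-54],"angular": [0,0,1.2],"gripper": -0.3},{"linear": [-83,-500.5,-54],"angular": [0,0,1.2],"gripper": -0.3},{"linear": [-83,-500.5,-54],"angular": [0,0,1.2],"gripper": -0.3}]}}

```text
time_s: 27.6
position: [0.4657, 0.122, 0.0799]
tool_rot: [[1.0, -0.024, 0.0], [-0.024, -1.0, -0.0], [0.0, 0.0, -1.0]]
ft_force: [-0.6, -0.5, -1.5]
grip_width: 0.0419
```

```bash
python3 go.py 0.4661 0.1225 0.032 -1.32; python3 - <<'E'
from h import *
t=env.get_image("top"); s=env.get_image("scene")
cv2.imwrite("pics/c14.png",np.hstack([cv2.resize(t["frame"][160:310,150:350],(400,300)),cv2.resize(s["frame"][180:300,280:440],(400,300))]))
E
```

```text
now [0.4657 0.122  0.0799] yaw -1.36 t 27.6 f [-0.6 -0.5 -1.5] w 41.9
linear [0.4, -0.5, 47.9] angular [0.01, -0.02, -0.04]
```

View pics/c14.png

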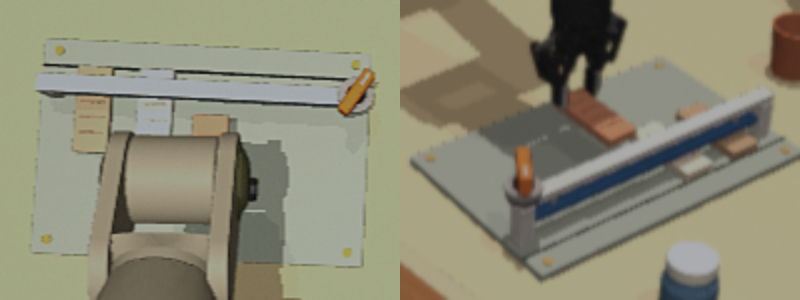

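Call:
{"api": "servo_tool", "payload": {"commands": [{"linear": [0.4,-0.4,20],"angular": [0,0,0],"gripper": -0.3},{"linear": [0.4,-0.4,36],"angular": [0,0,0],"gripper": -0.3},{"linear": [0.4,-0.4,44],"angular": [0,0,0],"gripper": -0.3},{"linear": [0.4,-0.4,47.5],"angular": [0,0,0],"gripper": -0.3},{"linear": [0.4,-0.4,48],"angular": [0,0,0],"gripper": -0.3},{"linear": [0.4,-0.4,48],"angular": [0,0,0],"gripper": -0.3},{"linear": [4,-0.4,48],"angular": [0,0,0],"gripper": -0.3},{"linear": [10,-0.4,48],"angular": [0,0,0],"gripper": -0.3},{"linear": [17,-0.4,48],"angular": [0,0,0],"gripper": -0.3},{"linear": [25,-0.4,48],"angular": [0,0,0],"gripper": -0.3},{"linear": [33,-0.4,48],"angular": [0,0,0],"gripper": -0.3},{"linear": [41,-0.4,48],"angular": [0,0,0],"gripper": -0.3},{"linear": [48,-0.4,48],"angular": [0,0,0],"gripper": -0.3},{"linear": [53,-0.4,48],"angular": [0,0,0],"gripper": -0.3},{"linear": [56.5,-0.4,48],"angular": [0,0,0],"gripper": -0.3},{"linear": [56.5,-0.4,48],"angular": [0,0,0],"gripper": -0.3},{"linear": [56.5,-0.4,48],"angular": [0,0,0],"gripper": -0.3}]}}

```text
time_s: 29.4
position: [0.522, 0.122, 0.0317]
tool_rot: [[1.0, -0.023, 0.0], [-0.023, -1.0, -0.0], [0.0, 0.0, -1.0]]
ft_force: [0.0, 0.3, -1.1]
grip_width: 0.0419
```

```bash
python3 go.py 0.5 0.12 0.032 -1.32; python3 m.py -39 -18 18 "-160,-100,0,80"; python3 dk.py -56:-22; python3 - <<'E'
from h import *
t=env.get_image("top"); s=env.get_image("scene")
cv2.imwrite("pics/c15.png",np.hstack([cv2.resize(t["frame"][170:230,200:280],(400,300),interpolation=cv2.INTER_NEAREST),cv2.resize(s["frame"][215:275,360:440],(400,300),interpolation=cv2.INTER_NEAREST)[:300]]))
E
```

```text
now [0.522  0.122  0.0317] yaw -1.3 t 29.4 f [ 0.   0.3 -1.1] w 41.9
linear [-21.9, 2.5, -0.3] angular [0.0, -0.0, 0.02]
tile/base 62.0 11.0 edge by y [-4.5 -4.5 -4.9 -4.6 -4.7 -4.7 -4.9 -4.4] mean -4.68 line 0.53 -> edge-line -5.21 TCP jig x -96.21 offset TCP->edge 91.0
-56:-22 dark width 3.48 sd 0.39
all free ref 2.75 line x by y {-170: np.float64(0.36), -140: np.float64(0.57), -110: np.float64(0.36), -80: np.float64(0.55), -50: np.float64(0.19), -20: np.float64(0.69), 0: np.float64(0.65), 78: np.float64(0.76), 145: np.float64(0.91)}
```

View pics/c15.png

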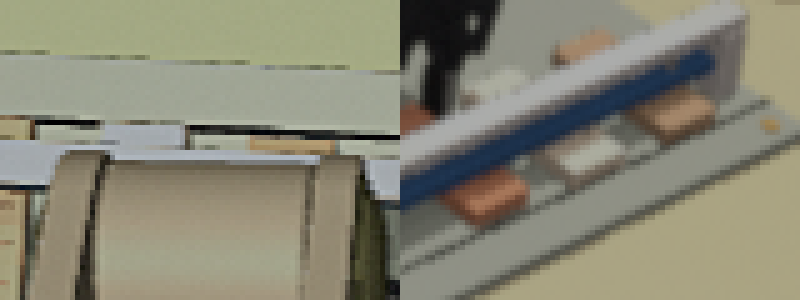

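Call:
{"api": "servo_tool", "payload": {"commands": [{"linear": [1.3,0,0],"angular": [0,0,0],"gripper": -0.3},{"linear": [1.3,0,0],"angular": [0,0,0],"gripper": -0.3},{"linear": [1.3,0,0],"angular": [0,0,0],"gripper": -0.3}]}}

```text
time_s: 29.9
position: [0.5233, 0.1219, 0.0317]
tool_rot: [[1.0, -0.023, 0.0], [-0.023, -1.0, 0.0], [0.0, -0.0, -1.0]]
ft_force: [-0.8, -0.0, -0.1]
grip_width: 0.0421
```

```bash
python3 m.py -39 -18 18 "-160,-100,0,80"; python3 dk.py -56:-22|head -1
```

```text
tile/base 61.0 11.0 edge by y [-2.1 -2.  -2.2 -2.5 -2.6 -3.  -3.4 -3.3] mean -2.6 line 0.54 -> edge-line -3.14 TCP jig x -94.77 offset TCP->edge 91.63
-56:-22 dark width 2.81 sd 0.31
```

Call:
{"api": "servo_tool", "payload": {"commands": [{"linear": [1.3,0,0],"angular": [0,0,0],"gripper": -0.3},{"linear": [1.3,0,0],"angular": [0,0,0],"gripper": -0.3},{"linear": [1.3,0,0],"angular": [0,0,0],"gripper": -0.3}]}}

```text
time_s: 30.3
position: [0.5248, 0.1219, 0.0317]
tool_rot: [[1.0, -0.023, 0.0], [-0.023, -1.0, -0.0], [0.0, 0.0, -1.0]]
ft_force: [0.2, -0.3, -0.9]
grip_width: 0.0416
```

```bash
python3 m.py -39 -18 18 "-160,-100,0,80"; python3 dk.py -56:-22|head -1
```

```text
tile/base 60.0 11.0 edge by y [-2.8 -2.5 -1.8 -2.3 -2.2 -2.2 -1.6 -0.8] mean -2.06 line 0.53 -> edge-line -2.59 TCP jig x -93.39 offset TCP->edge 90.8
-56:-22 dark width 2.14 sd 0.27
```

Call:
{"api": "servo_tool", "payload": {"commands": [{"linear": [1.2,0,0],"angular": [0,0,0],"gripper": -0.3},{"linear": [2.2,0,0],"angular": [0,0,0],"gripper": -0.3},{"linear": [2.2,0,0],"angular": [0,0,0],"gripper": -0.3},{"linear": [2.2,0,0],"angular": [0,0,0],"gripper": -0.3}]}}

```text
time_s: 30.8
position: [0.5269, 0.1218, 0.0317]
tool_rot: [[1.0, -0.023, 0.0], [-0.023, -1.0, 0.0], [0.0, -0.0, -1.0]]
ft_force: [0.2, -0.3, -0.8]
grip_width: 0.0414
```

```bash
python3 m.py -39 -18 18 "-160,-100,0,80"; python3 dk.py -56:-22 22:56|head -2
```

```text
tile/base 60.0 11.0 edge by y [-1.8 -0.9  0.4 -0.1  0.1  0.1 -0.  -0. ] mean -0.18 line 0.53 -> edge-line -0.71 TCP jig x -91.17 offset TCP->edge 90.46
-56:-22 dark width 0.75 sd 0.39
22:56 dark width 0.33 sd 0.26
```

Call:
{"api": "servo_tool", "payload": {"commands": [{"linear": [0.4,0,0],"angular": [0,0,0],"gripper": -0.3},{"linear": [0.4,0,0],"angular": [0,0,0],"gripper": -0.3},{"linear": [0.4,0,0],"angular": [0,0,0],"gripper": -0.3},{"linear": [0.4,0,0],"angular": [0,0,0],"gripper": 0.1},{"linear": [0.4,0,0],"angular": [0,0,0],"gripper": 0.3},{"linear": [0.4,0,0],"angular": [0,0,0],"gripper": 0.4},{"linear": [0.4,0,0],"angular": [0,0,0],"gripper": 0.4},{"linear": [0.4,0,-20],"angular": [0,0,0],"gripper": 0.4},{"linear": [-5,0,-50],"angular": [0,0,0],"gripper": 0.4},{"linear": [-40,20,-75],"angular": [0,0,0],"gripper": 0.4},{"linear": [-80,50,-80],"angular": [0,0,0],"gripper": 0.5},{"linear": [-100,95,-80],"angular": [0,0,0],"gripper": 0.6},{"linear": [-100,145,-80],"angular": [0,0,0],"gripper": 0.6},{"linear": [-100,195,-80],"angular": [0,0,0],"gripper": 0.6},{"linear": [-100,240,-80],"angular": [0,0,0],"gripper": 0.6},{"linear": [-100,270,-80],"angular": [0,0,0],"gripper": 0.6},{"linear": [-100,270,-80],"angular": [0,0,0],"gripper": 0.6},{"linear": [-100,270,-80],"angular": [0,0,0],"gripper": 0.6}]}}

```text
time_s: 32.7
position: [0.4204, -0.1459, 0.1116]
tool_rot: [[1.0, -0.024, -0.0], [-0.024, -1.0, 0.0], [-0.0, -0.0, -1.0]]
ft_force: [0.5, 0.9, -0.5]
grip_width: 0.0681
```

```bash
for y in 117 39 -39; do python3 m.py $y -18 18 "-160,-100,0,80";done; python3 dk.py 100:134 22:56 -56:-22|head -3; python3 tiles.py | grep tile4;python3 go.py 0.4177 -0.38 0.11 -0.1; python3 - <<'E'
from h import *
t=env.get_image("top"); s=env.get_image("scene")
cv2.imwrite("pics/c16.png",np.hstack([cv2.resize(t["frame"][170:320,150:500],(500,214)),cv2.resize(s["frame"][215:275,360:440],(285,214),interpolation=cv2.INTER_NEAREST)]))
E
```

```text
tile/base 46.0 11.0 edge by y [-1.5  0.5  0.3  0.1 -0.5 -0.2 -0.3 -0.1] mean -0.11 line 0.53 -> edge-line -0.64 TCP jig x -191.44 offset TCP->edge 190.8
tile/base -10.0 11.0 edge by y [-0.8 -0.4 -0.7 -1.1 -1.4 -1.9 -1.8 -1.4] mean -1.21 line 0.53 -> edge-line -1.74 TCP jig x -191.4 offset TCP->edge 189.66
tile/base 60.0 11.0 edge by y [ 0.7  0.4  0.2  0.4  0.2  0.2  0.1 -0. ] mean 0.26 line 0.53 -> edge-line -0.27 TCP jig x -191.32 offset TCP->edge 191.05
100:134 dark width 0.48 sd 0.33
22:56 dark width 0.35 sd 0.28
-56:-22 dark width 0.81 sd 0.32
tile4_c 0.71 [ 0.4535 -0.3799] yaw 2.0 LxW 111.0 51.0 hsv [ 29.  57. 155.]
now [ 0.4208 -0.1454  0.1118] yaw -1.26 t 33.15 f [0.6 0.  0.1] w 68.4
linear [2.1, 234.6, 1.8] angular [0.0, -0.01, -1.16]
```

View pics/c16.png

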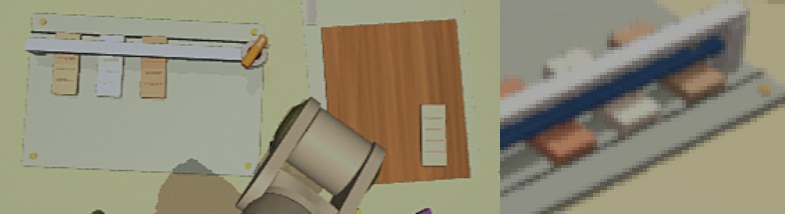

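Call:
{"api": "servo_tool", "payload": {"commands": [{"linear": [0,30,0],"angular": [0,0,-1.2],"gripper": 0.6},{"linear": [1,78,0],"angular": [0,0,-1.2],"gripper": 0.6},{"linear": [2,126,0],"angular": [0,0,-1.2],"gripper": 0.6},{"linear": [-2.5,174,0],"angular": [0,0,-1.2],"gripper": 0.6},{"linear": [-2.5,215,0],"angular": [0,0,-1.2],"gripper": 0.6},{"linear": [2,234.5,2],"angular": [0,0,-1.2],"gripper": 0.6},{"linear": [2,234.5,2],"angular": [0,0,-1.2],"gripper": 0.6},{"linear": [2,234.5,2],"angular": [0,0,-1.2],"gripper": 0.6},{"linear": [2,234.5,40],"angular": [0,0,-1.2],"gripper": 0.6},{"linear": [2,234.5,68],"angular": [0,0,-1.2],"gripper": 0.6},{"linear": [2,234.5,81],"angular": [0,0,-1.2],"gripper": 0.6},{"linear": [2,234.5,86],"angular": [0,0,-1.2],"gripper": 0.6},{"linear": [2,234.5,86],"angular": [0,0,-1.2],"gripper": 0.6},{"linear": [2,234.5,86],"angular": [0,0,-1.2],"gripper": 0.1},{"linear": [2,234.5,86],"angular": [0,0,-1.2],"gripper": -0.2},{"linear": [2,234.5,86],"angular": [0,0,-1.2],"gripper": -0.3},{"linear": [2,234.5,86],"angular": [0,0,-1.2],"gripper": -0.3},{"linear": [2,234.5,86],"angular": [0,0,-1.2],"gripper": -0.3}]}}

```text
time_s: 35.05
position: [0.4178, -0.3807, 0.0274]
tool_rot: [[1.0, -0.002, 0.002], [-0.002, -1.0, -0.002], [0.002, 0.002, -1.0]]
ft_force: [-2.1, 0.7, 6.5]
grip_width: 0.0422
```

```bash
python3 go.py 0.4643 0.0445 0.08 -1.32; python3 - <<'E'
from h import *
t=env.get_image("top"); s=env.get_image("scene")
cv2.imwrite("pics/c17.png",np.hstack([cv2.resize(t["frame"][160:310,350:500],(400,400)),cv2.resize(s["frame"][220:350,170:300],(400,400))]))
E
```

```text
now [ 0.4178 -0.3807  0.0274] yaw -0.1 t 35.05 f [-2.1  0.7  6.5] w 42.2
linear [45.8, -425.2, -53.4] angular [0.11, -0.09, 1.22]
```

View pics/c17.png

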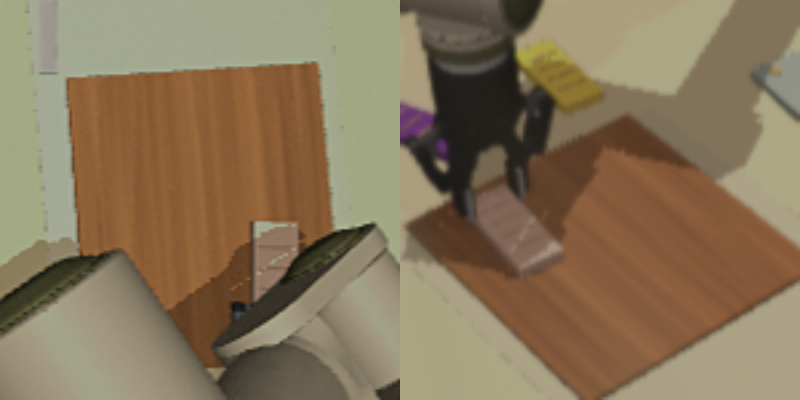

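Call:
{"api": "servo_tool", "payload": {"commands": [{"linear": [0,0,-20],"angular": [0,0,0],"gripper": -0.3},{"linear": [0,-10,-45],"angular": [0,0,0],"gripper": -0.3},{"linear": [0,-40,-54],"angular": [0,0,0],"gripper": -0.3},{"linear": [5,-85,-54],"angular": [0,0,0.6],"gripper": -0.3},{"linear": [5,-130,-54],"angular": [0,0,1.2],"gripper": -0.3},{"linear": [5,-175,-54],"angular": [0,0,1.2],"gripper": -0.3},{"linear": [5,-220,-54],"angular": [0,0,1.2],"gripper": -0.3},{"linear": [5,-265,-54],"angular": [0,0,1.2],"gripper": -0.3},{"linear": [10,-310,-54],"angular": [0,0,1.2],"gripper": -0.3},{"linear": [10,-355,-54],"angular": [0,0,1.2],"gripper": -0.3},{"linear": [20,-395,-54],"angular": [0,0,1.2],"gripper": -0.3},{"linear": [35,-418,-54],"angular": [0,0,1.2],"gripper": -0.3},{"linear": [45.5,-425,-54],"angular": [0,0,1.2],"gripper": -0.3},{"linear": [45.5,-425,-54],"angular": [0,0,1.2],"gripper": -0.3},{"linear": [45.5,-425,-54],"angular": [0,0,1.2],"gripper": -0.3}]}}

```text
time_s: 36.65
position: [0.4634, 0.0438, 0.0798]
tool_rot: [[1.0, -0.023, -0.0], [-0.023, -1.0, -0.0], [-0.0, 0.0, -1.0]]
ft_force: [0.3, 0.1, -0.7]
grip_width: 0.0415
```

```bash
python3 go.py 0.4643 0.0445 0.032 -1.32; python3 - <<'E'
from h import *
t=env.get_image("top"); s=env.get_image("scene")
cv2.imwrite("pics/c18.png",np.hstack([cv2.resize(t["frame"][160:310,150:350],(400,300)),cv2.resize(s["frame"][180:300,280:440],(400,300))]))
E
```

```text
now [0.4634 0.0438 0.0798] yaw -1.33 t 36.65 f [ 0.3  0.1 -0.7] w 41.5
linear [0.9, -0.7, 47.8] angular [0.01, 0.01, -0.01]
```

View pics/c18.png

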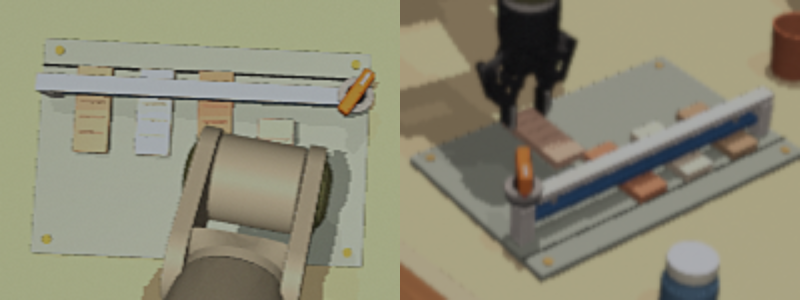

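Call:
{"api": "servo_tool", "payload": {"commands": [{"linear": [0.5,-0.5,20],"angular": [0,0,0],"gripper": -0.3},{"linear": [0.5,-0.5,36],"angular": [0,0,0],"gripper": -0.3},{"linear": [0.5,-0.5,44],"angular": [0,0,0],"gripper": -0.3},{"linear": [0.5,-0.5,47.5],"angular": [0,0,0],"gripper": -0.3},{"linear": [0.5,-0.5,48],"angular": [0,0,0],"gripper": -0.3},{"linear": [0.5,-0.5,48],"angular": [0,0,0],"gripper": -0.3},{"linear": [4,-0.5,48],"angular": [0,0,0],"gripper": -0.3},{"linear": [10,-0.5,48],"angular": [0,0,0],"gripper": -0.3},{"linear": [17,-0.5,48],"angular": [0,0,0],"gripper": -0.3},{"linear": [25,-0.5,48],"angular": [0,0,0],"gripper": -0.3},{"linear": [33,-0.5,48],"angular": [0,0,0],"gripper": -0.3},{"linear": [41,-0.5,48],"angular": [0,0,0],"gripper": -0.3},{"linear": [48,-0.5,48],"angular": [0,0,0],"gripper": -0.3},{"linear": [54,-0.5,48],"angular": [0,0,0],"gripper": -0.3},{"linear": [57.5,-0.5,48],"angular": [0,0,0],"gripper": -0.3},{"linear": [57.5,-0.5,48],"angular": [0,0,0],"gripper": -0.3},{"linear": [57.5,-0.5,48],"angular": [0,0,0],"gripper": -0.3}]}}

```text
time_s: 38.45
position: [0.521, 0.0439, 0.0317]
tool_rot: [[1.0, -0.023, -0.0], [-0.023, -1.0, 0.0], [-0.0, -0.0, -1.0]]
ft_force: [-0.3, 0.2, -0.7]
grip_width: 0.0417
```

```bash
python3 m.py -117 -18 18 "-160,-78,0,80"; python3 dk.py -134:-100|head -1; python3 - <<'E'
from h import *
t=env.get_image("top"); s=env.get_image("scene")
cv2.imwrite("pics/c19.png",np.hstack([cv2.resize(t["frame"][170:230,240:320],(400,300),interpolation=cv2.INTER_NEAREST),cv2.resize(s["frame"][215:275,350:430],(400,300),interpolation=cv2.INTER_NEAREST)[:300]]))
E
```

```text
tile/base 19.0 11.0 edge by y [-5.2 -3.  -3.5 -3.6 -3.9 -4.3 -4.3 -5.7] mean -4.05 line 0.55 -> edge-line -4.59 TCP jig x -95.34 offset TCP->edge 90.75
-134:-100 dark width 2.81 sd 0.24
```

View pics/c19.png

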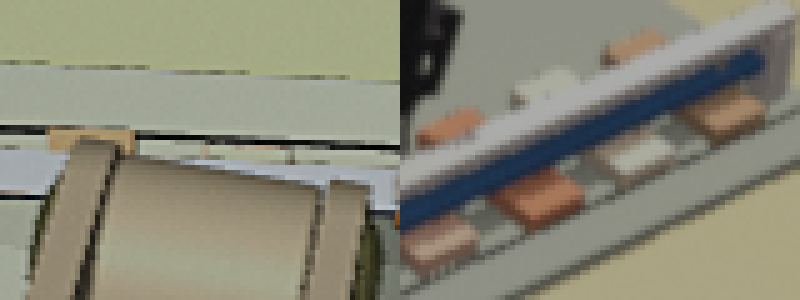

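Call:
{"api": "servo_tool", "payload": {"commands": [{"linear": [1,0,0],"angular": [0,0,0],"gripper": -0.3},{"linear": [2,0,0],"angular": [0,0,0],"gripper": -0.3},{"linear": [2,0,0],"angular": [0,0,0],"gripper": -0.3},{"linear": [2,0,0],"angular": [0,0,0],"gripper": -0.3}]}}

```text
time_s: 39.05
position: [0.5232, 0.0438, 0.0317]
tool_rot: [[1.0, -0.023, 0.0], [-0.023, -1.0, -0.0], [0.0, 0.0, -1.0]]
ft_force: [0.3, 0.4, -0.5]
grip_width: 0.0419
```

```bash
python3 m.py -117 -18 18 "-160,-78,0,80"; python3 dk.py -134:-100|head -1
```

```text
tile/base 18.0 11.0 edge by y [-5.4 -2.7 -1.1 -0.6 -1.  -1.3 -2.4 -2.4] mean -1.92 line 0.54 -> edge-line -2.46 TCP jig x -93.11 offset TCP->edge 90.65
-134:-100 dark width 1.58 sd 0.26
```

Call:
{"api": "servo_tool", "payload": {"commands": [{"linear": [1,0,0],"angular": [0,0,0],"gripper": -0.3},{"linear": [1,0,0],"angular": [0,0,0],"gripper": -0.3},{"linear": [1,0,0],"angular": [0,0,0],"gripper": -0.3}]}}

```text
time_s: 39.45
position: [0.5242, 0.0437, 0.0317]
tool_rot: [[1.0, -0.023, 0.0], [-0.023, -1.0, 0.0], [0.0, -0.0, -1.0]]
ft_force: [0.0, -0.6, -0.2]
grip_width: 0.042
```

```bash
python3 m.py -117 -18 18 "-160,-78,0,80"; python3 dk.py -134:-100|head -1
```

```text
tile/base 18.0 11.0 edge by y [-1.6 -0.7 -1.1 -1.  -1.6 -2.7 -0.6 -1.5] mean -1.36 line 0.54 -> edge-line -1.91 TCP jig x -92.11 offset TCP->edge 90.2
-134:-100 dark width 0.76 sd 0.39
```

Call:
{"api": "servo_tool", "payload": {"commands": [{"linear": [1,0,0],"angular": [0,0,0],"gripper": -0.3},{"linear": [1,0,0],"angular": [0,0,0],"gripper": -0.3},{"linear": [1,0,0],"angular": [0,0,0],"gripper": -0.3},{"linear": [1,0,0],"angular": [0,0,0],"gripper": 0.1},{"linear": [1,0,0],"angular": [0,0,0],"gripper": 0.3},{"linear": [1,0,0],"angular": [0,0,0],"gripper": 0.4},{"linear": [1,0,0],"angular": [0,0,0],"gripper": 0.4},{"linear": [1,0,-20],"angular": [0,0,0],"gripper": 0.4},{"linear": [-5,0,-50],"angular": [0,0,0],"gripper": 0.4},{"linear": [-50,0,-95],"angular": [0,0,0],"gripper": 0.4},{"linear": [-100,20,-140],"angular": [0,0,0],"gripper": 0.4},{"linear": [-120,60,-170],"angular": [0,0,0],"gripper": 0.4},{"linear": [-120,110,-170],"angular": [0,0,0],"gripper": 0.4},{"linear": [-120,160,-170],"angular": [0,0,0],"gripper": 0.4},{"linear": [-120,200,-170],"angular": [0,0,0],"gripper": 0.4},{"linear": [-120,200,-170],"angular": [0,0,0],"gripper": 0.4},{"linear": [-120,200,-170],"angular": [0,0,0],"gripper": 0.4}]}}

```text
time_s: 41.25
position: [0.3994, -0.1549, 0.2017]
tool_rot: [[1.0, -0.026, 0.0], [-0.026, -1.0, 0.0], [0.0, -0.0, -1.0]]
ft_force: [-0.1, 0.5, 0.1]
grip_width: 0.0601
```

```bash
for y in 117 39 -39 -117; do python3 m.py $y -18 18 "-160,-78,0,80";done; python3 dk.py 100:134 22:56 -56:-22 -134:-100 -90:-66 -12:12 66:90 -170:-145; python3 tiles.py; python3 - <<'E'
from h import *
t=env.get_image("top"); s=env.get_image("scene")
cv2.imwrite("pics/c20.png",cv2.resize(t["frame"][170:250,160:350],(800,337),interpolation=cv2.INTER_CUBIC))
cv2.imwrite("pics/c20s.png",cv2.resize(s["frame"][195:295,300:450],(750,500),interpolation=cv2.INTER_CUBIC))
E
```

```text
tile/base 46.0 11.0 edge by y [-1.1  0.6  0.2  0.2 -0.6 -0.2 -0.4 -0.3] mean -0.13 line 0.56 -> edge-line -0.69 TCP jig x -212.36 offset TCP->edge 211.67
tile/base -10.0 11.0 edge by y [-0.8 -0.4 -0.8 -1.1 -1.4 -1.8 -1.8 -1.4] mean -1.21 line 0.56 -> edge-line -1.77 TCP jig x -212.32 offset TCP->edge 210.56
tile/base 60.0 11.0 edge by y [0.8 0.4 0.1 0.3 0.1 0.3 0.1 0.1] mean 0.27 line 0.55 -> edge-line -0.28 TCP jig x -212.25 offset TCP->edge 211.97
tile/base 18.0 11.0 edge by y [-3.4 -1.2 -0.2 -0.5 -0.1  1.3  0.7  0.3] mean -0.27 line 0.55 -> edge-line -0.82 TCP jig x -212.16 offset TCP->edge 211.34
100:134 dark width 0.49 sd 0.33
22:56 dark width 0.37 sd 0.28
-56:-22 dark width 0.84 sd 0.32
-134:-100 dark width 0.25 sd 0.14
-90:-66 dark width 2.5 sd 0.15
-12:12 dark width 3.26 sd 0.31
66:90 dark width 2.82 sd 0.28
-170:-145 dark width 2.69 sd 0.26
all free ref 1.62 line x by y {-170: np.float64(0.35), -140: np.float64(0.41), -110: np.float64(1.99), -80: np.float64(0.54), -50: np.float64(-7.56), -20: np.float64(2.19), 0: np.float64(0.64), 78: np.float64(0.76), 145: np.float64(0.91)}
tile1_c 0.88 [0.565  0.1217] yaw 0.0 LxW 111.0 47.0 hsv [ 19.  94. 155.]
tile3_c 0.79 [ 0.3915 -0.5587] yaw -69.7 LxW 113.0 44.0 hsv [134. 137. 124.]
tile3_c 0.74 [0.5676 0.2753] yaw -2.0 LxW 110.0 46.0 hsv [ 22.  75. 153.]
tile3_c 0.63 [ 0.2665 -0.3769] yaw 25.6 LxW 110.0 45.0 hsv [134. 132. 131.]
tile3_c 0.28 [0.5644 0.1196] yaw -0.3 LxW 110.0 47.0 hsv [ 19.  94. 155.]
tile4_c 0.75 [0.5614 0.0409] yaw -1.5 LxW 111.0 47.0 hsv [ 33.  40. 162.]
tile4_c 0.52 [0.5671 0.274 ] yaw -1.4 LxW 110.0 48.0 hsv [ 23.  74. 151.]
```

View pics/c20.png

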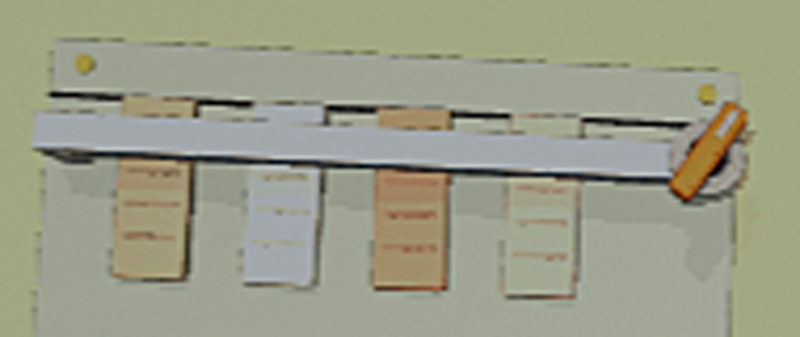

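View pics/c20s.png

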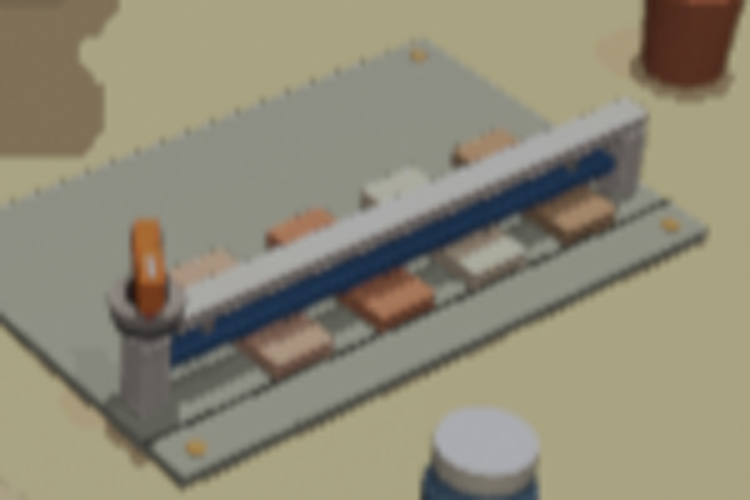

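```bash
python3 - <<'E'
from h import *
t=env.get_image("top")
for d in env.trace(t,"wing_grip")[:2]:
    m=d["pixels"]; 
    # orange within
    b=t["frame"].astype(int); o=m&((b[...,2]-b[...,0])>50)
    for mm in (m,o):
        r=cen(mm); bx=np.array([onz(t,*q,.124)[:2] for q in cv2.boxPoints(r)]); e=[bx[1]-bx[0],bx[2]-bx[1]]; L=max(e,key=np.linalg.norm)
        ys,xs=np.nonzero(mm); W=np.array([onz(t,x,y,.124)[:2] for x,y in zip(xs,ys)]); C=np.cov(W.T); w,v=np.linalg.eigh(C); pv=v[:,1]
        print(d["confidence"],bx.mean(0),np.linalg.norm(e,axis=1),np.degrees(np.arctan2(L[1],L[0])),"pca",np.degrees(np.arctan2(pv[1],pv[0])),W.mean(0))
print(env.observe()["q"].round(1))
E
python3 go.py 0.3994 -0.1549 0.2017 146.4
```

```text
0.72 [ 0.58207454 -0.05568854] [0.06055607 0.0207476 ] -30.573574517221996 pca 146.30853644140996 [ 0.58268822 -0.05526804]
0.72 [ 0.58334939 -0.05386849] [0.06033237 0.01645414] -34.081962910555205 pca 145.95659438100802 [ 0.58220786 -0.05380473]
0.56 [0.55234874 0.18083826] [0.1038748  0.04375832] -1.4119988084123865 pca 178.62448066697831 [0.54252107 0.18094872]
now [ 0.3996 -0.1534  0.2017] yaw -1.3 t 41.95 f [-0.   0.2 -0.3] w 59.6
linear [-0.2, 1.5, 0.0] angular [0.0, -0.0, -147.7]Traceback (most recent call last):
  File "<stdin>", line 8, in <module>
  File "h.py", line 14, in cen
    r=cv2.minAreaRect(cv2.findNonZero(m.astype(np.uint8))); return r
cv2.error: OpenCV(4.12.0) /io/opencv/modules/imgproc/src/convhull.cpp:143: error: (-215:Assertion failed) total >= 0 && (depth == CV_32F || depth == CV_32S) in function 'convexHull'
```

Call:
{"api": "servo_tool", "payload": {"commands": [{"linear": [0,0,0],"angular": [0,0,-8],"gripper": 0.3},{"linear": [0,0,0],"angular": [0,0,-16],"gripper": 0.3},{"linear": [0,0,0],"angular": [0,0,-24],"gripper": 0.3},{"linear": [0,0,0],"angular": [0,0,-32],"gripper": 0.3},{"linear": [0,0,0],"angular": [0,0,-40],"gripper": 0.3},{"linear": [0,0,0],"angular": [0,0,-48],"gripper": 0.3},{"linear": [0,0,0],"angular": [0,0,-56],"gripper": 0.3},{"linear": [0,0,0],"angular": [0,0,-64],"gripper": 0.3},{"linear": [0,0,0],"angular": [0,0,-72],"gripper": 0.3},{"linear": [0,0,0],"angular": [0,0,-80],"gripper": 0.3},{"linear": [0,0,0],"angular": [0,0,-88],"gripper": 0.3},{"linear": [0,0,0],"angular": [0,0,-96],"gripper": 0.3},{"linear": [0,0,0],"angular": [0,0,-104],"gripper": 0.3},{"linear": [0,0,0],"angular": [0,0,-112],"gripper": 0.3},{"linear": [0,0,0],"angular": [0,0,-120],"gripper": 0.3},{"linear": [0,0,0],"angular": [0,0,-128],"gripper": 0.3},{"linear": [0,0,0],"angular": [0,0,-136],"gripper": 0.3},{"linear": [0,0,0],"angular": [0,0,-144],"gripper": 0.3},{"linear": [0,0,0],"angular": [0,0,-147.3],"gripper": 0.3},{"linear": [0,0,0],"angular": [0,0,-147.3],"gripper": 0.3}]}}

```text
time_s: 43.95
position: [0.3996, -0.1535, 0.2017]
tool_rot: [[-0.829, 0.559, -0.0], [0.559, 0.829, 0.0], [0.0, 0.0, -1.0]]
ft_force: [-0.9, 1.1, -0.7]
grip_width: 0.0554
```

```bash
python3 go.py 0.5835 -0.0557 0.19 146; python3 -c "
from rig import env; print(env.observe()['q'].round(1))"
```

```text
now [ 0.3996 -0.1535  0.2017] yaw 146.01 t 43.95 f [-0.9  1.1 -0.7] w 55.4
linear [-97.8, 183.9, 11.7] angular [0.0, -0.0, 0.01]
[-36.9  11.9  96.3   0.   71.8 -93. ]
```

Call:
{"api": "servo_tool", "payload": {"commands": [{"linear": [-15,28,2],"angular": [0,0,0],"gripper": 0.3},{"linear": [-35,66,5],"angular": [0,0,0],"gripper": 0.3},{"linear": [-55,104,8],"angular": [0,0,0],"gripper": 0.3},{"linear": [-75,142,10],"angular": [0,0,0],"gripper": 0.3},{"linear": [-90,170,12],"angular": [0,0,0],"gripper": 0.3},{"linear": [-97.8,184,12],"angular": [0,0,0],"gripper": 0.3},{"linear": [-97.8,184,12],"angular": [0,0,0],"gripper": 0.3},{"linear": [-97.8,184,12],"angular": [0,0,0],"gripper": 0.3},{"linear": [-97.8,184,12],"angular": [0,0,0],"gripper": 0.3}]}}

```text
time_s: 44.85
position: [0.5828, -0.0561, 0.1899]
tool_rot: [[-0.828, 0.56, -0.0], [0.56, 0.828, -0.0], [0.0, -0.0, -1.0]]
ft_force: [-0.1, -0.1, 0.2]
grip_width: 0.0556
```

```bash
python3 go.py 0.5835 -0.0557 0.117 146; python3 - <<'E'
from h import *
t=env.get_image("top"); s=env.get_image("scene")
cv2.imwrite("pics/w1.png",np.hstack([cv2.resize(t["frame"][150:300,200:400],(400,300)),cv2.resize(s["frame"][170:290,270:410],(400,342))[:300]]))
E
```

```text
now [ 0.5828 -0.0561  0.1899] yaw 145.92 t 44.85 f [-0.1 -0.1  0.2] w 55.6
linear [-0.3, 0.8, 72.9] angular [-0.01, -0.01, -0.08]
```

View pics/w1.png

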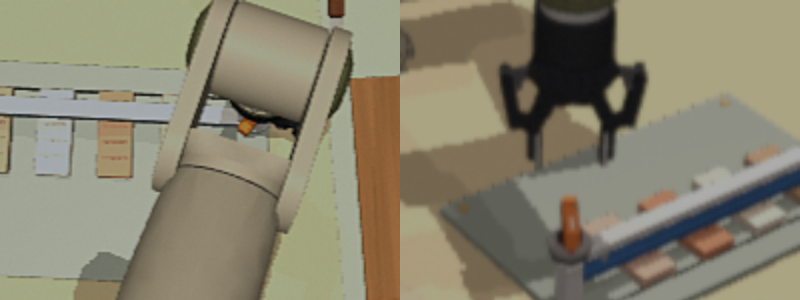

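Call:
{"api": "servo_tool", "payload": {"commands": [{"linear": [-0.3,0.8,20],"angular": [0,0,0],"gripper": 0.3},{"linear": [-0.3,0.8,42],"angular": [0,0,0],"gripper": 0.3},{"linear": [-0.3,0.8,58],"angular": [0,0,0],"gripper": 0.3},{"linear": [-0.3,0.8,68],"angular": [0,0,0],"gripper": 0.3},{"linear": [-0.3,0.8,72],"angular": [0,0,0],"gripper": 0.3},{"linear": [-0.3,0.8,72],"angular": [0,0,0],"gripper": 0.3},{"linear": [-0.3,0.8,72],"angular": [0,0,0],"gripper": 0.3}]}}

```text
time_s: 45.65
position: [0.5846, -0.0553, 0.1185]
tool_rot: [[-0.829, 0.559, 0.001], [0.559, 0.829, -0.0], [-0.001, 0.0, -1.0]]
ft_force: [0.1, 0.4, -0.0]
grip_width: 0.0555
```

Call:
{"api": "servo_tool", "payload": {"commands": [{"linear": [0,0,0],"angular": [0,0,0],"gripper": 0},{"linear": [0,0,0],"angular": [0,0,0],"gripper": -0.3},{"linear": [0,0,0],"angular": [0,0,0],"gripper": -0.6},{"linear": [0,0,0],"angular": [0,0,0],"gripper": -0.8},{"linear": [0,0,0],"angular": [0,0,0],"gripper": -0.9},{"linear": [0,0,0],"angular": [0,0,0],"gripper": -0.9},{"linear": [0,0,0],"angular": [0,0,0],"gripper": -0.9}], "force": 60}}

```text
time_s: 46.35
position: [0.5846, -0.0549, 0.1182]
tool_rot: [[-0.829, 0.559, 0.001], [0.559, 0.829, 0.0], [-0.001, 0.001, -1.0]]
ft_force: [0.5, 2.8, 4.8]
grip_width: 0.0142
```

```bash
python3 go.py 0.5835 -0.0557 0.117 146; python3 - <<'E'
from h import *
o=env.observe(); print(o["wrist_torque"].round(3),o["q"].round(1))
t=env.get_image("top"); s=env.get_image("scene")
cv2.imwrite("pics/w2.png",np.hstack([cv2.resize(t["frame"][150:300,200:400],(400,300)),cv2.resize(s["frame"][205:285,290:390],(400,320))[:300]]))
E
```

```text
now [ 0.5846 -0.0549  0.1182] yaw 146.0 t 46.35 f [0.5 2.8 4.8] w 14.2
linear [0.4, -1.3, 1.2] angular [0.05, 0.05, 0.0]
[ 0.508 -0.03  -0.07 ] [-16.9  31.9  79.    0.   69.1 -72.9]
```

View pics/w2.png

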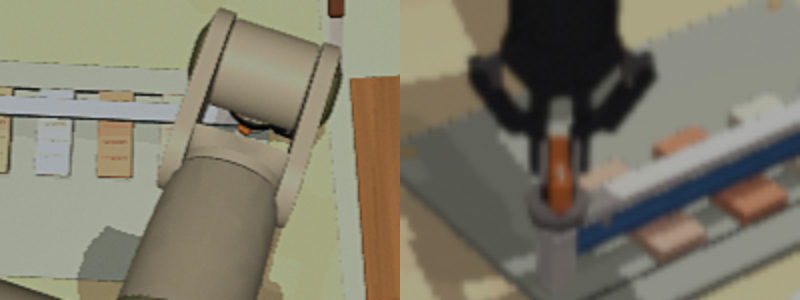

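Call:
{"api": "servo_tool", "payload": {"commands": [{"linear": [0,0,0],"angular": [0,0,2],"gripper": -0.9},{"linear": [0,0,0],"angular": [0,0,6],"gripper": -0.9},{"linear": [0,0,0],"angular": [0,0,11],"gripper": -0.9},{"linear": [0,0,0],"angular": [0,0,16],"gripper": -0.9},{"linear": [0,0,0],"angular": [0,0,21],"gripper": -0.9},{"linear": [0,0,0],"angular": [0,0,26],"gripper": -0.9},{"linear": [0,0,0],"angular": [0,0,31],"gripper": -0.9},{"linear": [0,0,0],"angular": [0,0,36],"gripper": -0.9},{"linear": [0,0,0],"angular": [0,0,40],"gripper": -0.9}]}}

```text
time_s: 47.35
position: [0.5845, -0.0549, 0.1182]
tool_rot: [[-0.273, 0.962, 0.001], [0.962, 0.273, 0.0], [-0.0, 0.001, -1.0]]
ft_force: [-0.4, 2.4, 5.7]
grip_width: 0.015
```

```bash
python3 go.py 0.5835 -0.0557 0.117 146; python3 - <<'E'
from h import *
o=env.observe(); print(o["wrist_torque"].round(3),o["q"].round(1))
t=env.get_image("top"); s=env.get_image("scene")
cv2.imwrite("pics/w3.png",np.hstack([cv2.resize(t["frame"][150:300,200:400],(400,300)),cv2.resize(s["frame"][205:285,290:390],(400,320))[:300]]))
E
```

```text
now [ 0.5845 -0.0549  0.1182] yaw 105.82 t 47.35 f [-0.4  2.4  5.7] w 15.0
linear [-0.5, -1.2, 1.2] angular [0.05, 0.02, -40.18]
[0.539 0.067 0.087] [-16.9  31.9  79.    0.   69.1 -32.7]
```

View pics/w3.png

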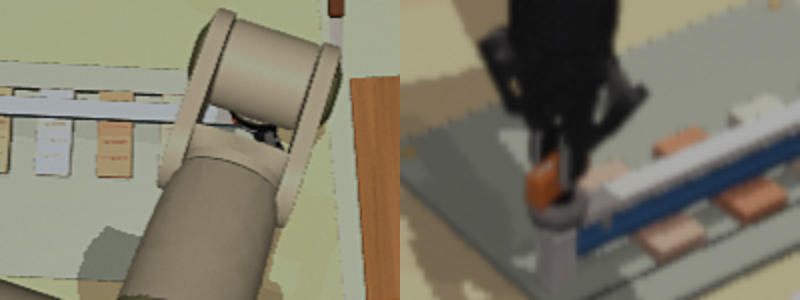

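Call:
{"api": "servo_tool", "payload": {"commands": [{"linear": [0,0,0],"angular": [0,0,4],"gripper": -0.9},{"linear": [0,0,0],"angular": [0,0,9],"gripper": -0.9},{"linear": [0,0,0],"angular": [0,0,14],"gripper": -0.9},{"linear": [0,0,0],"angular": [0,0,19],"gripper": -0.9},{"linear": [0,0,0],"angular": [0,0,24],"gripper": -0.9},{"linear": [0,0,0],"angular": [0,0,29],"gripper": -0.9},{"linear": [0,0,0],"angular": [0,0,34],"gripper": -0.9},{"linear": [0,0,0],"angular": [0,0,39],"gripper": -0.9},{"linear": [0,0,0],"angular": [0,0,44],"gripper": -0.9},{"linear": [0,0,0],"angular": [0,0,49],"gripper": -0.9},{"linear": [0,0,0],"angular": [0,0,54],"gripper": -0.9},{"linear": [0,0,0],"angular": [0,0,59],"gripper": -0.9},{"linear": [0,0,0],"angular": [0,0,64],"gripper": -0.9},{"linear": [0,0,0],"angular": [0,0,69],"gripper": -0.9},{"linear": [0,0,0],"angular": [0,0,74],"gripper": -0.9},{"linear": [0,0,0],"angular": [0,0,79],"gripper": -0.9},{"linear": [0,0,0],"angular": [0,0,84],"gripper": -0.9}]}}

```text
time_s: 49.15
position: [0.5844, -0.0548, 0.1182]
tool_rot: [[0.928, 0.371, 0.001], [0.371, -0.928, 0.0], [0.001, -0.0, -1.0]]
ft_force: [0.5, 3.3, 5.6]
grip_width: 0.0145
```

```bash
python3 go.py 0.5835 -0.0557 0.117 146; python3 - <<'E'
from h import *
o=env.observe(); print(o["wrist_torque"].round(3),o["q"].round(1))
t=env.get_image("top"); s=env.get_image("scene")
cv2.imwrite("pics/w4.png",np.hstack([cv2.resize(t["frame"][150:300,200:400],(400,300)),cv2.resize(s["frame"][205:285,290:390],(400,320))[:300]]))
E
```

```text
now [ 0.5844 -0.0548  0.1182] yaw 21.81 t 49.15 f [0.5 3.3 5.6] w 14.5
linear [-1.2, 0.5, 1.2] angular [0.04, -0.04, -124.19]
[0.673 0.09  0.03 ] [-16.9  31.9  79.    0.   69.1  51.3]
```

View pics/w4.png

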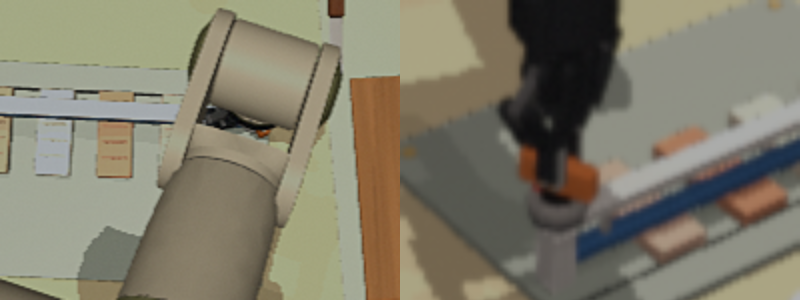

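Call:
{"api": "servo_tool", "payload": {"commands": [{"linear": [0,0,0],"angular": [0,0,4],"gripper": -0.9},{"linear": [0,0,0],"angular": [0,0,8],"gripper": -0.9},{"linear": [0,0,0],"angular": [0,0,12],"gripper": -0.9}]}}

```text
time_s: 49.55
position: [0.5844, -0.0547, 0.1183]
tool_rot: [[0.985, 0.171, 0.001], [0.171, -0.985, 0.0], [0.001, -0.0, -1.0]]
ft_force: [-0.2, 3.1, 5.8]
grip_width: 0.0145
```

```bash
cat > w.py <<'E'
from h import *
o=env.observe(); A=o["tool_rot"]; print("yaw",np.degrees(np.arctan2(A[1,0],A[0,0])).round(2),o["wrist_torque"].round(3),"q6",o["q"][5].round(1),"eff6",o["joint_efforts"].round(3)[[0,5]],o["ft_force"].round(1),round(o["grip_width"]*1e3,1))
E
python3 w.py
```

```text
yaw 9.85 [0.732 0.036 0.072] q6 63.2 eff6 [-2.065 -0.875] [-0.2  3.1  5.8] 14.5
```

Call:
{"api": "servo_tool", "payload": {"commands": [{"linear": [0,0,0],"angular": [0,0,4],"gripper": -0.9},{"linear": [0,0,0],"angular": [0,0,8],"gripper": -0.9}]}}

```text
time_s: 49.75
position: [0.5845, -0.0547, 0.1183]
tool_rot: [[0.999, 0.033, 0.001], [0.033, -0.999, 0.0], [0.001, -0.0, -1.0]]
ft_force: [0.0, 4.4, 5.0]
grip_width: 0.0146
```

```bash
python3 w.py
```

```text
yaw 1.87 [0.716 0.035 0.216] q6 71.2 eff6 [-2.279 -0.692] [0.  4.4 5. ] 14.6
```

Call:
{"api": "servo_tool", "payload": {"commands": [{"linear": [0,0,0],"angular": [0,0,4],"gripper": -0.9},{"linear": [0,0,0],"angular": [0,0,8],"gripper": -0.9}]}}

```text
time_s: 49.95
position: [0.5844, -0.0547, 0.1182]
tool_rot: [[0.994, -0.107, 0.001], [-0.107, -0.994, 0.0], [0.001, -0.001, -1.0]]
ft_force: [0.0, 3.9, 5.3]
grip_width: 0.0146
```

```bash
python3 w.py
```

```text
yaw -6.13 [0.67  0.004 0.196] q6 79.2 eff6 [-2.29  -0.699] [0.  3.9 5.3] 14.6
```

Call:
{"api": "servo_tool", "payload": {"commands": [{"linear": [0,0,0],"angular": [0,0,4],"gripper": -0.9},{"linear": [0,0,0],"angular": [0,0,8],"gripper": -0.9},{"linear": [0,0,0],"angular": [0,0,12],"gripper": -0.9}]}}

```text
time_s: 50.25
position: [0.5845, -0.0547, 0.1183]
tool_rot: [[0.95, -0.311, 0.001], [-0.311, -0.95, 0.0], [0.001, -0.001, -1.0]]
ft_force: [-0.2, 3.6, 6.0]
grip_width: 0.0142
```

```bash
python3 w.py
```

```text
yaw -18.13 [0.678 0.07  0.226] q6 91.2 eff6 [-2.337 -0.699] [-0.2  3.6  6. ] 14.2
```

Call:
{"api": "servo_tool", "payload": {"commands": [{"linear": [0,0,0],"angular": [0,0,4],"gripper": -0.9},{"linear": [0,0,0],"angular": [0,0,8],"gripper": -0.9},{"linear": [0,0,0],"angular": [0,0,10],"gripper": -0.9},{"linear": [0,0,0],"angular": [0,0,10],"gripper": -0.9}]}}

```text
time_s: 50.65
position: [0.5845, -0.0547, 0.1182]
tool_rot: [[0.883, -0.47, 0.001], [-0.47, -0.883, 0.001], [0.001, -0.001, -1.0]]
ft_force: [-0.4, 2.8, 5.6]
grip_width: 0.0148
```

```bash
python3 w.py;  python3 - <<'E'
from h import *
t=env.get_image("top"); s=env.get_image("scene")
cv2.imwrite("pics/w5.png",np.hstack([cv2.resize(t["frame"][150:300,200:400],(400,300)),cv2.resize(s["frame"][205:285,290:390],(400,320))[:300]]))
E
```

```text
yaw -28.04 [0.625 0.022 0.016] q6 101.1 eff6 [-2.179  0.383] [-0.4  2.8  5.6] 14.8
```

View pics/w5.png

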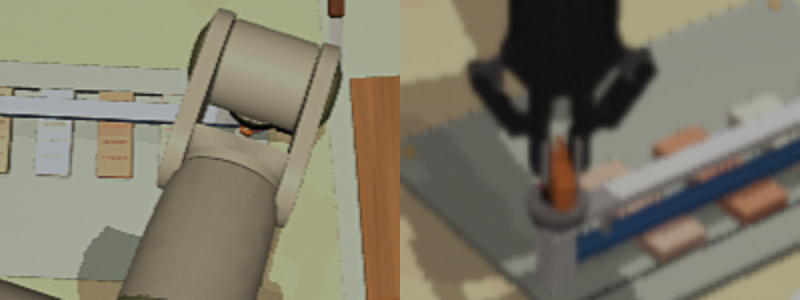

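Call:
{"api": "servo_tool", "payload": {"commands": [{"linear": [0,0,0],"angular": [0,0,0],"gripper": -0.5},{"linear": [0,0,0],"angular": [0,0,0],"gripper": -0.1},{"linear": [0,0,0],"angular": [0,0,0],"gripper": 0.2},{"linear": [0,0,0],"angular": [0,0,0],"gripper": 0.2},{"linear": [0,0,0],"angular": [0,0,0],"gripper": 0.2},{"linear": [0,0,-15],"angular": [0,0,0],"gripper": 0.2},{"linear": [0,0,-45],"angular": [0,0,0],"gripper": 0.2},{"linear": [0,0,-90],"angular": [0,0,0],"gripper": 0.2},{"linear": [-20,30,-100],"angular": [0,0,0],"gripper": 0.2},{"linear": [-60,60,-100],"angular": [0,0,0],"gripper": 0.2},{"linear": [-100,90,-100],"angular": [0,0,0],"gripper": 0.2},{"linear": [-130,120,-100],"angular": [0,0,0],"gripper": 0.2},{"linear": [-130,150,-100],"angular": [0,0,0],"gripper": 0.2},{"linear": [-130,150,-100],"angular": [0,0,0],"gripper": 0.2},{"linear": [-130,150,-100],"angular": [0,0,0],"gripper": 0.2}]}}

```text
time_s: 52.25
position: [0.3991, -0.1268, 0.2179]
tool_rot: [[0.882, -0.471, 0.001], [-0.471, -0.882, -0.0], [0.001, -0.0, -1.0]]
ft_force: [0.1, -0.3, 0.7]
grip_width: 0.0513
```

```bash
python3 w.py; for y in 117 39 -39 -117; do python3 m.py $y -18 18 "-160,-78,0,80";done; python3 dk.py 100:134 22:56 -56:-22 -134:-100|head -4;  python3 - <<'E'
from h import *
t=env.get_image("top"); s=env.get_image("scene")
cv2.imwrite("pics/f1.png",cv2.resize(t["frame"][110:310,80:500],(800,381),interpolation=cv2.INTER_CUBIC))
cv2.imwrite("pics/f2.png",cv2.resize(s["frame"][185:335,290:460],(680,600),interpolation=cv2.INTER_CUBIC))
for n,q in(("glaze_jar_c",0),("knife",0),("water_pot_c",0)):
    for d in env.trace(t,n)[:1]: print(n,np.round(cen(d["pixels"])[0],1))
E
```

```text
yaw -28.09 [ 0.03  -0.007  0.028] q6 84.2 eff6 [-1.061 -0.083] [ 0.1 -0.3  0.7] 51.3
tile/base 46.0 11.0 edge by y [-1.5  0.5  0.2  0.  -0.5 -0.3 -0.4 -0.2] mean -0.17 line 0.55 -> edge-line -0.72 TCP jig x -213.0 offset TCP->edge 212.28
tile/base -10.0 11.0 edge by y [-0.9 -0.5 -0.9 -0.9 -1.4 -1.9 -2.  -1.4] mean -1.22 line 0.55 -> edge-line -1.78 TCP jig x -212.87 offset TCP->edge 211.1
tile/base 60.0 11.0 edge by y [ 0.8  0.3  0.2  0.1  0.3  0.1  0.1 -0.1] mean 0.25 line 0.55 -> edge-line -0.3 TCP jig x -212.84 offset TCP->edge 212.54
tile/base 18.0 11.0 edge by y [-2.8 -2.2 -0.3 -0.4 -0.3  1.6  0.7  0.4] mean -0.36 line 0.56 -> edge-line -0.92 TCP jig x -212.85 offset TCP->edge 211.93
100:134 dark width 0.51 sd 0.34
22:56 dark width 0.38 sd 0.28
-56:-22 dark width 0.88 sd 0.31
-134:-100 dark width 0.26 sd 0.14
glaze_jar_c [300.  130.5]
knife [368. 156.]
water_pot_c [107.8 236.4]
```

View pics/f1.png

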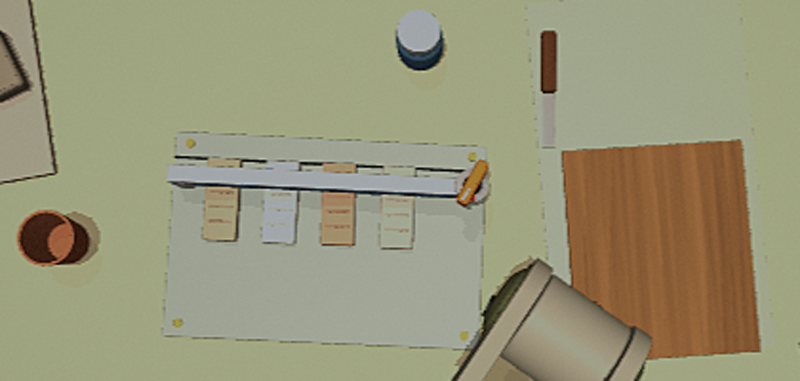

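View pics/f2.png

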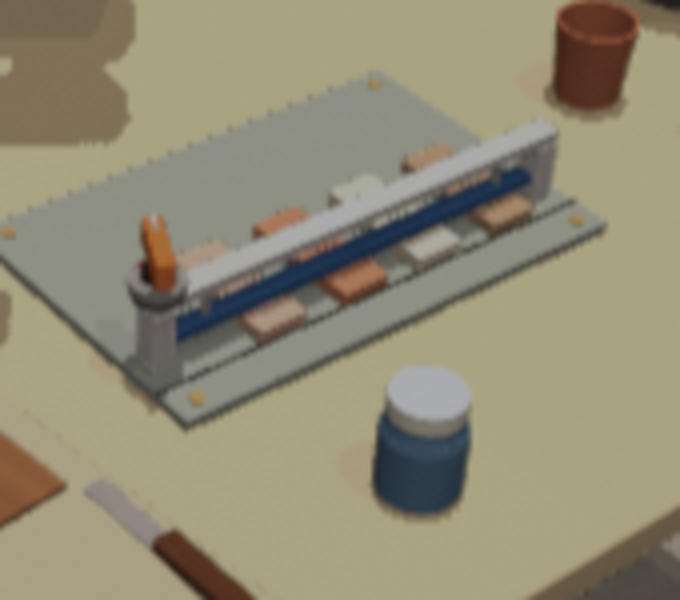

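All four tiles have their far edges on the line. The bar is down just above the tiles, the stripe has gone round to the near side, and nothing else has moved.

```bash
python3 -c "
from rig import env; print(env.close_job())"
```

```text
the job is handed in; nothing more can be done
None
```

I laid all four tiles (tan, off-white, orange, pink) on the base side by side and slid each one under the bar to the line. Then I turned the wing about 174° clockwise, let go and handed the job in at about 53 s.

**Tiles:** the last top-view check puts the far edges about 0.3–1.8 mm short of the line's centre, which is on or right at the 3.4 mm line. My two edge measures disagreed by up to about 1.4 mm. For the off-white tile, the low-contrast edge measure gave −1.8 mm, while how much of the line it covered suggested about −0.8 mm. The rear ends of the tiles line up parallel to the line.

**Screw:** the torque rose from about 0.05 to about 0.2 N m after 136–144° of turn, so the screw had reached its end. I worked the slip out from that as about 0.5–0.65 rad, one or two clicks, since I could not read it directly. The scene picture shows the bar down just above the tiles.

**Other items:** the jar and knife show no shift, and the pot looks unmoved; the network's centre for it differed by about 2 pixels between looks. I saw no knocked tile and no slackened grip.

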